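# Clear the prep board by the sink

### The arm

A 6-joint arm with a two-finger parallel gripper is mounted at the origin on the work surface. World frame = base frame: x ahead of the robot, y to its left, z up, the work surface at z = 0. Lengths are in m, angles in rad, forces in N, time in s.
With the tool pointing down it reaches from about 0.425 to 0.95 m from the base axis. Payload 3.5 kg.
Tool frame: the origin (TCP) lies midway between the tips of the shut fingers; the grasp point (between the pads) lies 19 mm behind it; z points along the fingers, y is the direction in which the jaws open and shut (so a half turn about z gives the same grasp; the last joint's range is limited). The gripper opens to 85 mm and grips with 20 to 120 N. Pads are 22 mm wide; open, the fingers measure 114 mm over their backs; the gripper's body (76 mm by 85 mm) begins 54 mm behind the grasp point. The pads swing forward as they close: fully open they stand 13 mm farther back than shut.
Start: joints at [-1.289, 0.286, 1.577, -0, 1.279, -0.15], TCP at [0.283, -0.613, 0.205] pointing down, gripper open.
Joint ranges: [-2.77, 2.77], [-0.9, 2.22], [0.21, 2.48], [-1.53, 4.67], [0.24, 2.81], [-2.84, 2.84]. Speed limits (rad/s): [2.79, 2.79, 3.14, 3.14, 3.14, 3.14].

### API

Orientations are given as a unit quaternion [x, y, z, w].
In Python, from plant import ctrl gives the robot as it stands. The module is installed in compiled form; this text tells all that it offers.
- The arm moves only by the tool play_rows, never from a script. Its argument "increments" is text: rows parted by semicolons, each of 4 numbers parted by spaces: the shift along the tool's x, y, z in m, then the turn about the tool's z in rad. In form: dx dy dz roll; .... A call has 1 to 5 rows; each row is the pose to reach, as a shift and turn from the pose commanded when the call began, along the tool's axes at that moment; what a row does not reach only later rows make up. A row lasts 1/8 s, in which the tool goes at most 62.5 mm and 10.7 degrees, less where a joint would pass 70% of its speed; a pose out of reach is approached as far as the arm can. A call with a gripper value outside its range is refused whole. "gripper" is the finger opening in m, from 0 to 0.0854, set as the call begins (left out, the last holds). The fingers move at their own pace and stop on an object; "newtons" is the grip in N (left out, the last holds). Time passes only in rows, so rows that repeat a pose let the fingers close. It gives the time, the measured TCP pose, the force and the opening at its end, in the units of the state.
- ctrl.get_state(): the state, without advancing time (a new reading comes with each control period).
- ctrl.read_camera(name): name is "scene" or "top" or "wrist"; returns the picture (420x560x3 uint8, red, green, blue); there is no depth.
- ctrl.camera_model(name): a dict with "fov_y" (degrees; the focal length in pixels is half the picture's height over the tangent of half this angle, whatever the lens; pixels are square), "cx", "cy" (the principal point, pixels), "rvec" (rotation vector, rad) and "tvec" (3), from world to camera coordinates, as OpenCV has them. Camera axes: x right, y down, z forward; pixel columns grow to the right and rows downward; lengths in m; the calibration is good to about 2 mm. A picture is of the moment at which its call begins: read the wrist's pose just before it. camera_model takes no time and is no camera call; for the wrist camera it gives the pose at the moment of the call.
- ctrl.sign_off(): hands the job in, once; it reports no verdict.
The state is a dict: "time": time; "qpos": joint angles; "dq": joint speeds; "joint_efforts": joint torques, N m; "eef_pos": TCP position; "tcp_rot": TCP orientation; "contact_force": force on the tool from outside, world axes, zero at the start; "wrist_torque": the same for the moment, N m; "opening": opening from 0.0 (shut) to 1.0 (fully open).
Only numpy, scipy, OpenCV 4.12 (cv2) and the standard library are available. Lean on these libraries where they do the work, as an engineer would, in place of code of your own. Each camera call takes 0.05 s, during which the arm holds its last target.

### The job

Switch on the tap light, then sweep every scrap off the prep board into its sunk scrap tray with the blue brush, never touching scraps with the fingers. Then dip the bristles almost to the bottom of the rinse ramekin without tipping it, scrub the bare board in one light, pressed stroke along its middle from the closed end to the tray edge, dip the bristles again the same way, stand the brush upright in the middle of its cork mat and let go, and only then switch the light off. Leave the tumbler, wooden bowl and steel scraper where they are.

Things in the scene. Friction and masses are not known exactly. Their poses are not given: they have to be found in the camera images.
- station: Fixed wooden prep board with sunk scrap tray, one unit 456 x 176 mm. Origin: centre of its underside; x runs along it to the tray, y across, z up. Flat board top 60 mm high, x -220 to +90, y -80 to +80 mm. Beyond its edge at x = +90 the open tray, floor 6 mm high, x +90 to +220, y -80 to +80 mm. A kerb 8 mm thick, 82 mm high (22 mm above the board top) runs all round.
- tray_in (a point): Centre of the scrap tray's inner floor (station x = +155 mm, 6 mm above the tiles), axes as the station's.
- brush: Block dish brush standing handle up, at first on the cork mat, 0.12 kg. Origin: centre of the underside of its bristles; z up along the handle, x across its thin side. Stiff yellow bristle block 28 (x) by 76 (y) mm, z 0 to 28 mm; blue back 32 x 80 mm to z = 42 mm; blue square handle 24 x 24 mm, z 42 to 118 mm. Same if turned half round.
- mat: Fixed round cork mat, 120 mm across, 6 mm thick, the brush's place. Origin: centre of its underside.
- ramekin: Rinse ramekin: loose, empty, blue ceramic, 112 mm across the rim, 50 mm high, walls 4 mm (inside about 85 mm or more across at the bottom), floor about 5 mm thick. Origin: centre of its underside, z up.
- light: Fixed white plastic battery tap light, base 90 (x) by 120 (y) mm, 16 mm thick, with a lamp disc of 64 mm at y = +26 mm, top 33 mm high, and the red toggle switch at y = -36 mm. Origin: centre of its underside; the switch swings along its x axis.
- switch (a joint): Toggle switch angle, rad: 0 is off (leaning to the light's -x), 1.0 is on (leaning to its +x). It stays where it is left.
- switch_tip (a point): Upper tip of the red toggle lever, which is 50 mm long from its pivot.
- cob1: Corn cob stub, yellow, 52 x 30 x 28 mm (x, y, z), a chunky block. Its origin is the centre of the piece. It may be absent.
- cob2: Corn cob stub, like cob1. Its origin is the centre of the piece. It may be absent.
- rind1: Chunk of butternut rind, orange with green top, 50 x 36 x 26 mm. Its origin is the centre of the piece. It may be absent.
- rind2: Chunk of butternut rind, like rind1. Its origin is the centre of the piece. It may be absent.
- crust: Heel of stale bread, brown, 54 x 34 x 30 mm. Its origin is the centre of the piece. It may be absent.
- tumbler: Green plastic tumbler, 72 mm across, 110 mm high, a bystander. Origin: centre of its underside.
- bowl: Small wooden bowl, 110 mm across, 45 mm high, a bystander. Origin: centre of its underside.
- scraper: Steel dish scraper with a handle, 200 mm long, lying flat, a bystander.
Mind the look-alikes: they are no part of the job. Leave any pink or purple look-alike of the rind1 alone.

How it is judged:
On the way, in this order (a step that is already met when the one before it is completed fails the run):
1. the light is switched on while the brush still stands on its mat (value of joint switch above 0.75 rad and horizontal distance between brush and mat below 0.035 m), for 0.1 s.
2. with the light on, every scrap lies in the scrap tray (value of joint switch above 0.75 rad and x of cob1 in the frame of station between 0.092 and 0.222 m and y of cob1 in the frame of station between -0.082 and 0.082 m and z of each of cob1, cob2, rind1, rind2, crust in the frame of station below 0.08 m and x of cob2 in the frame of station between 0.092 and 0.222 m and y of cob2 in the frame of station between -0.082 and 0.082 m and x of rind1 in the frame of station between 0.092 and 0.222 m and y of rind1 in the frame of station between -0.082 and 0.082 m and x of rind2 in the frame of station between 0.092 and 0.222 m and y of rind2 in the frame of station between -0.082 and 0.082 m and x of crust in the frame of station between 0.092 and 0.222 m and y of crust in the frame of station between -0.082 and 0.082 m), for 0.2 s.
3. with the light on, the bristles are dipped into the ramekin (first), within 15 mm of its inner floor (value of joint switch above 0.75 rad and horizontal distance between brush and ramekin below 0.03 m and z of brush in the frame of ramekin below 0.02 m), for 0.1 s.
4. the bristles press on the board (over 0.5 N) along its middle: closed end (value of joint switch above 0.75 rad and x of brush in the frame of station between -0.21 and -0.13 m and y of brush in the frame of station between -0.04 and 0.04 m and angle between brush's own z axis and vertical below 0.25 rad and contact force between brush and station above 0.5 N), for 0.1 s.
5. the bristles press on the board (over 0.5 N) along its middle: middle (value of joint switch above 0.75 rad and x of brush in the frame of station between -0.1 and -0.02 m and y of brush in the frame of station between -0.04 and 0.04 m and angle between brush's own z axis and vertical below 0.25 rad and contact force between brush and station above 0.5 N), for 0.1 s.
6. the bristles press on the board (over 0.5 N) along its middle: tray end (value of joint switch above 0.75 rad and x of brush in the frame of station between 0.02 and 0.1 m and y of brush in the frame of station between -0.04 and 0.04 m and angle between brush's own z axis and vertical below 0.25 rad and contact force between brush and station above 0.5 N), for 0.1 s.
7. with the light on, the bristles are dipped into the ramekin (again), within 15 mm of its inner floor (all of step 3), for 0.1 s.
8. with the light still on, the brush stands upright on its mat, let go (all of step 1 and angle between brush's own z axis and vertical below 0.12 rad and height (world z) of brush below 0.012 m and contact force between the fingers and brush below 0.1 N), for 0.2 s.
At the end, for the whole second after the job is handed in: Every scrap present has its centre within the tray's area and below the top of the kerb; the brush stands upright (within 0.12 rad) on the cork mat, centre within 35 mm of the mat's, released; the ramekin stands upright on the tiles; the switch is off (below 0.25 rad); all at rest (x of cob1 in the frame of station between 0.092 and 0.222 m and y of cob1 in the frame of station between -0.082 and 0.082 m and z of each of cob1, cob2, rind1, rind2, crust in the frame of station below 0.08 m and x of cob2 in the frame of station between 0.092 and 0.222 m and y of cob2 in the frame of station between -0.082 and 0.082 m and x of rind1 in the frame of station between 0.092 and 0.222 m and y of rind1 in the frame of station between -0.082 and 0.082 m and x of rind2 in the frame of station between 0.092 and 0.222 m and y of rind2 in the frame of station between -0.082 and 0.082 m and x of crust in the frame of station between 0.092 and 0.222 m and y of crust in the frame of station between -0.082 and 0.082 m and horizontal distance between brush and mat below 0.035 m and angle between brush's own z axis and vertical below 0.12 rad and height (world z) of brush below 0.012 m and contact force between the fingers and brush below 0.1 N and value of joint switch below 0.25 rad and angle between ramekin's own z axis and vertical below 0.1 rad and height (world z) of ramekin below 0.01 m and linear speed of each of brush, ramekin, cob1, cob2, rind1, rind2, crust below 0.03 m/s); the robot touches nothing.
It fails at once if the brush is pressed on the board with more than 50 N (contact force between brush and station above 50 N).
It fails at once if the fingers touch a scrap (contact force between the fingers and cob1 above 0.5 N or contact force between the fingers and cob2 above 0.5 N or contact force between the fingers and rind1 above 0.5 N or contact force between the fingers and rind2 above 0.5 N or contact force between the fingers and crust above 0.5 N).
It fails at once if the ramekin is tipped by more than 0.35 rad (angle between ramekin's own z axis and vertical above 0.35 rad).
It fails at once if the tumbler, wooden bowl or steel scraper is moved by more than 30 mm (distance of any of tumbler, bowl, scraper from where it was at the start of the episode above 0.03 m).
Of cob1, cob2, rind1, rind2, crust only 3 to 5 are there at a start; the rules pass over those that are not, and their reading is None.
At some moment in a run one of cob1, cob2, rind1, rind2, crust may be knocked a few centimetres aside while the robot is not near it.
It also fails if it takes over 184 s, if anything falls off the work surface, if the arm or the gripper's body presses on something with over 40 N, if the wrist force passes 120 N, or if a joint passes its speed limit or range.

## Working session

There is one attempt and no reset: what is moved stays moved. The work goes in short steps, Python scripts to look and compute and a tool call to move; the robot and the scene stay as the last step left them, time stands still between calls to the robot, and variables do not carry over. Pictures are saved under pics/ and viewed, and the job is handed in when it is done.

Besides the shell and the picture viewer there is one more tool, called as name(argument=value, ...) on one line, values as JSON. play_rows: Moves the arm, as the interface text tells. Its arguments: {"type":"object","properties":{"increments":{"type":"string"},"gripper":{"type":"number"},"newtons":{"type":"number"}},"required":["increments"]}

```bash
mkdir -p pics
cat > h.py <<'E'
from plant import ctrl
import numpy as np, cv2
from scipy.spatial.transform import Rotation as R
def grab(n,fn):
    m=ctrl.camera_model(n); im=ctrl.read_camera(n)
    cv2.imwrite('pics/'+fn+'.png',cv2.cvtColor(im,cv2.COLOR_RGB2BGR)); return im,m
def ray(m,uv):
    f=210/np.tan(np.radians(m['fov_y'])/2)
    Rm=R.from_rotvec(m['rvec']).as_matrix(); t=np.array(m['tvec'])
    d=Rm.T@np.array([(uv[0]-m['cx'])/f,(uv[1]-m['cy'])/f,1]); return -Rm.T@t,d
def px(m,uv,z):
    c,d=ray(m,uv); return c+d*(z-c[2])/d[2]
def proj(m,P):
    f=210/np.tan(np.radians(m['fov_y'])/2)
    q=R.from_rotvec(m['rvec']).as_matrix()@np.array(P,float)+np.array(m['tvec'])
    return np.array([m['cx']+f*q[0]/q[2],m['cy']+f*q[1]/q[2]])
E
python3 - <<'E'
from h import *
np.set_printoptions(precision=4,suppress=True)
for n in('scene','top','wrist'):
    im,m=grab(n,n+'0'); print(n,m)
s=ctrl.get_state(); print(s)
E
```

```text
scene {'fov_y': 57.157609811889586, 'cx': 277.5895323835207, 'cy': 207.18172186877422, 'rvec': array([ 1.8028,  1.5301, -0.7013]), 'tvec': array([-0.0557, -0.2879,  1.4726])}
top {'fov_y': 57.56509889608805, 'cx': 284.05182857580854, 'cy': 212.55112925187427, 'rvec': array([ 2.1564, -2.1435,  0.1239]), 'tvec': array([-0.0282,  0.5244,  0.9573])}
wrist {'fov_y': 70.96675266277074, 'cx': 279.8704894849412, 'cy': 210.27332544323582, 'rvec': array([-2.4548,  1.572 ,  0.2092]), 'tvec': array([-0.6727, -0.0333,  0.3778])}
{'time': 0.15, 'qpos': array([-1.289 ,  0.287 ,  1.5779, -0.    ,  1.2786, -0.15  ]), 'dq': array([-0.0006, -0.0022, -0.0047, -0.0009,  0.0008,  0.0013]), 'joint_efforts': array([ -0.0003, -40.6611, -29.3139,  -0.0002,   0.004 ,  -0.    ]), 'eef_pos': array([ 0.2824, -0.6125,  0.2034]), 'tcp_rot': array([ 0.9768,  0.2142, -0.0001, -0.0009]), 'contact_force': array([0.044 , 0.1306, 0.1185]), 'wrist_torque': array([-0.0504, -0.0118,  0.0177]), 'opening': 1.002432414502767}
```

View pics/top0.png

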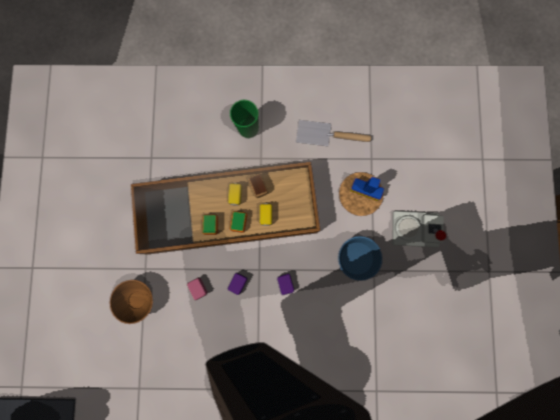

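View pics/scene0.png

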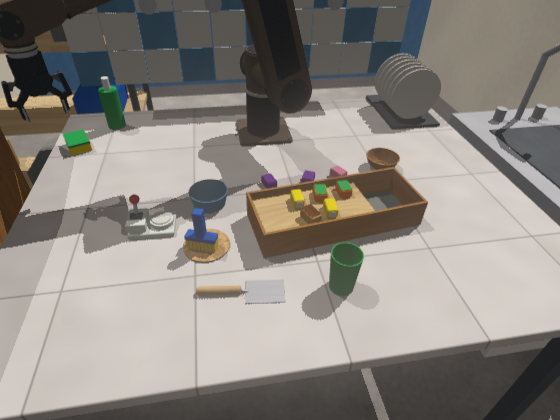

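View pics/wrist0.png

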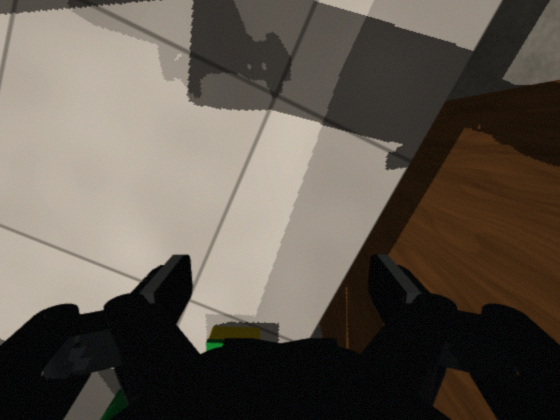

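The top view shows five scraps on the board (u 200-270, v 180-230), the tray at left (140-190), the mat and brush at (362,190), the ramekin at (360,258) and the light at (418,228) with its red tip at (440,235). Next I zoom in and measure.

Run:
```python
import cv2
im=cv2.imread('pics/top0.png')
cv2.imwrite('pics/t_a.png',cv2.resize(im[155:265,120:330],None,fx=3.8,fy=3.8,interpolation=cv2.INTER_CUBIC))
cv2.imwrite('pics/t_b.png',cv2.resize(im[160:290,325:455],None,fx=4.5,fy=4.5,interpolation=cv2.INTER_CUBIC))
im=cv2.imread('pics/scene0.png')
cv2.imwrite('pics/s_b.png',cv2.resize(im[170:310,110:300],None,fx=4,fy=4,interpolation=cv2.INTER_CUBIC))
```

```text
(no output)
```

View pics/t_a.png

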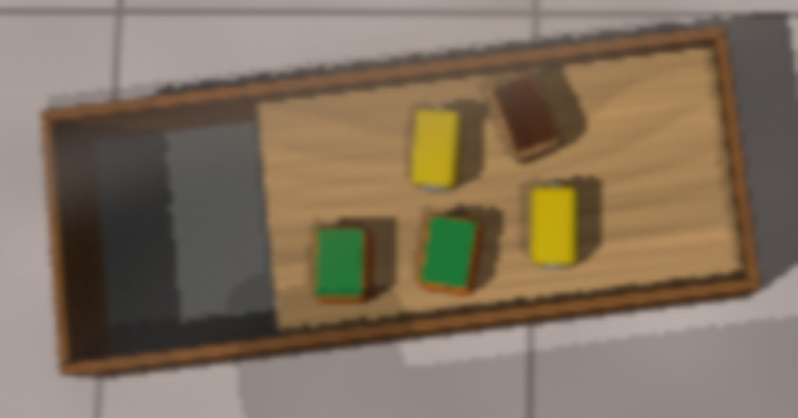

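View pics/t_b.png

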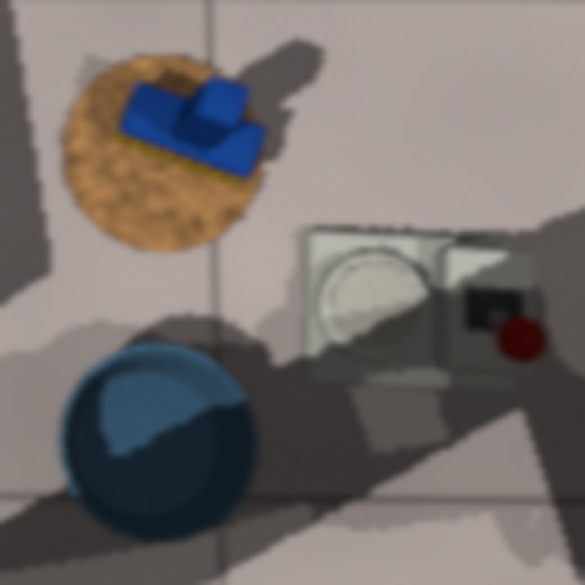

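View pics/s_b.png

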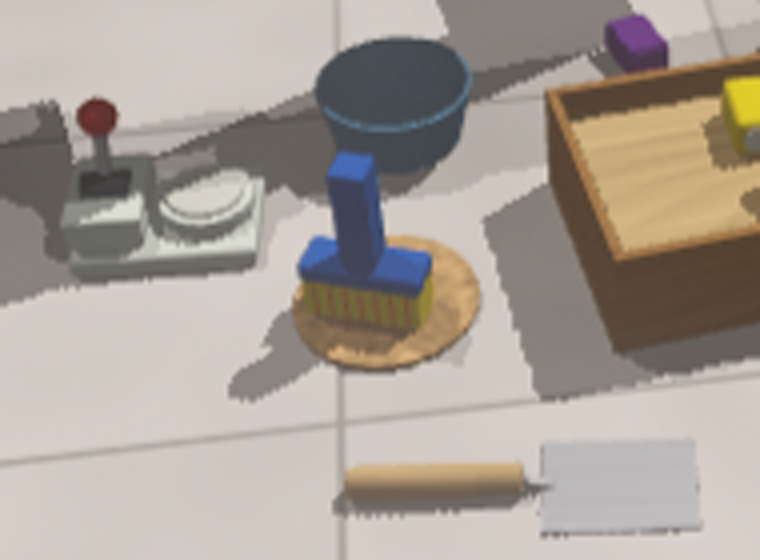

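```bash
cat > meas.py <<'E'
from h import *
np.set_printoptions(precision=4,suppress=True)
def tri(a,b):
    (c1,d1),(c2,d2)=a,b
    A=np.stack([d1,-d2],1); s=np.linalg.lstsq(A,c2-c1,rcond=None)[0]
    p,q=c1+s[0]*d1,c2+s[1]*d2; return (p+q)/2,np.linalg.norm(p-q)
def cc(mask,mn=20):
    n,l,st,c=cv2.connectedComponentsWithStats(mask.astype(np.uint8)*255)
    return [(c[i],st[i],l==i) for i in range(1,n) if st[i,4]>=mn]
def hsv(im): return cv2.cvtColor(im,cv2.COLOR_RGB2HSV)
def cm(im,lo,hi): return cv2.inRange(hsv(im),lo,hi)>0
E
python3 - <<'E'
from meas import *
T=cv2.cvtColor(cv2.imread('pics/top0.png'),cv2.COLOR_BGR2RGB);S=cv2.cvtColor(cv2.imread('pics/scene0.png'),cv2.COLOR_BGR2RGB)
mt=ctrl.camera_model('top');ms=ctrl.camera_model('scene')
# switch tip
for nm,im in(('T',T),('S',S)):
    for lo,hi in(((0,130,40),(6,255,255)),((170,100,40),(180,255,255))):
        for c,st,_ in cc(cm(im,lo,hi),8): print(nm,'red',c,st)
    for c,st,_ in cc(cm(im,(105,150,60),(125,255,255)),40): print(nm,'blue',c,st)
# kerb corners top outer at z=.082 (crop coords /3.8 + offset)
def ta(u,v): return (120+u/3.8,155+v/3.8)
cs=[ta(42,112),ta(725,30),ta(757,290),ta(65,373)]
P=np.array([px(mt,c,.082) for c in cs]); print('corners',P)
print([np.linalg.norm(P[i]-P[(i+1)%4]) for i in range(4)])
e=[px(mt,ta(260,105),.06),px(mt,ta(275,328),.06)];print('edge',e)
def tb(u,v): return (325+u/4.5,160+v/4.5)
print('mat',px(mt,tb(163,152),.006)); print('ram',px(mt,tb(159,442),.05))
print('mat from scene',px(ms,(110+387/4,170+303/4),.006)); print('ram scene',px(ms,(110+393/4,170+84/4),.05))
print('light corners', [px(mt,tb(*c),.016)[:2] for c in((310,228),(308,382),(532,240),(525,388))])
print('tip', tri(ray(mt,tb(522,340)),ray(ms,(110+97/4,170+118/4))))
print('handle top', tri(ray(mt,tb(225,98)),ray(ms,(110+354/4,170+162/4))), px(mt,tb(225,98),.124))
print('back corners',[px(mt,tb(*c),.048)[:2] for c in((143,85),(265,124),(243,178),(121,132))])
E
```

```text
T red [440.5128 234.9103] [436 230  10  10  78]
T red [196.9474 288.3239] [188 279  19  20 247]
T blue [368.5371 187.2228] [352 178  31  21 404]
S red [132.4  198.72] [130 196   6   6  25]
S blue [121.5449  93.8427] [111  82  17  28 178]
S blue [87.3438 99.4835] [ 73  84  31  30 666]
S blue [197.413 211.087] [193 209  10   6  46]
corners [[ 0.5871  0.357   0.082 ]
 [ 0.644  -0.0917  0.082 ]
 [ 0.4726 -0.1119  0.082 ]
 [ 0.4166  0.3323  0.082 ]]
[np.float64(0.45232639004552644), np.float64(0.1725872997073333), np.float64(0.4477501100228523), np.float64(0.17226829412853428)]
edge [array([0.5969, 0.2194, 0.06  ]), array([0.4474, 0.2037, 0.06  ])]
mat [ 0.5798 -0.2307  0.006 ]
ram [ 0.4082 -0.217   0.05  ]
mat from scene [ 0.5871 -0.2301  0.006 ]
ram scene [ 0.4125 -0.2161  0.05  ]
light corners [array([ 0.5333, -0.3136]), array([ 0.4435, -0.3098]), array([ 0.5269, -0.4424]), array([ 0.4409, -0.4344])]
tip (array([ 0.464 , -0.4072,  0.0822]), np.float64(0.0009365517512935416))
handle top (array([ 0.5873, -0.2392,  0.1259]), np.float64(0.003067942623359117)) [ 0.5876 -0.2412  0.124 ]
back corners [array([ 0.6111, -0.212 ]), array([ 0.5887, -0.281 ]), array([ 0.5575, -0.2677]), array([ 0.5837, -0.199 ])]
```

```bash
cat > go.py <<'E'
from h import *
import sys
# usage: go.py x y z [yaw_of_tool_y_deg]  -> tool-frame shift + roll
def go(t,yaw=None):
    s=ctrl.get_state(); p=np.array(s['eef_pos']); M=R.from_quat(s['tcp_rot']).as_matrix()
    d=M.T@(np.array(t[:3])-p)
    yy=np.degrees(np.arctan2(M[1,1],M[0,1]))
    r=0
    if yaw is not None: r=-np.radians((yaw-yy+180)%360-180)
    print('at',np.round(p,4),'yawY',round(yy,2),'tilt',np.round(M[:,2],3),'t',round(s['time'],2),'q',np.round(s['qpos'],2),'F',np.round(s['contact_force'],1),'op',round(s['opening'],3))
    print('shift',np.round(d,4),'roll',round(r,4), 'rows',max(np.linalg.norm(d)/.0625,abs(np.degrees(r))/10.7))
if __name__=='__main__':
    a=[float(v) for v in sys.argv[1:]]; go(a[:3],a[3] if len(a)>3 else None)
E
python3 go.py .425 -.408 .12 -90
```

```text
at [ 0.2824 -0.6125  0.2034] yawY -65.26 tilt [-0.001  0.002 -1.   ] t 0.15 q [-1.29  0.29  1.58 -0.    1.28 -0.15] F [0.  0.1 0.1] op 1.002
shift [ 0.2151 -0.1258  0.0837] roll 0.4318 rows 4.206206412181474
```

play_rows(increments="0.05 -0.03 0 0.12; 0.1 -0.06 0.01 0.24; 0.15 -0.09 0.03 0.36; 0.2 -0.12 0.06 0.432; 0.215 -0.126 0.08 0.432", gripper=0, newtons=60)

```text
time: 0.78
eef_pos: [0.426, -0.4051, 0.1229]
tcp_rot: [1.0, 0.001, -0.001, -0.001]
contact_force: [0.0, -0.4, 0.5]
opening: -0.006
```

```bash
python3 go.py .425 -.408 .062 -90; python3 -c "
from h import *
grab('wrist','w1')"
```

```text
at [ 0.426  -0.4051  0.1229] yawY -89.86 tilt [-0.001  0.002 -1.   ] t 0.78 q [-0.93  0.18  1.86  0.    1.1   0.64] F [ 0.  -0.4  0.5] op -0.006
shift [-0.0009  0.003   0.0609] roll 0.0025 rows 0.9749854885019394
```

View pics/w1.png

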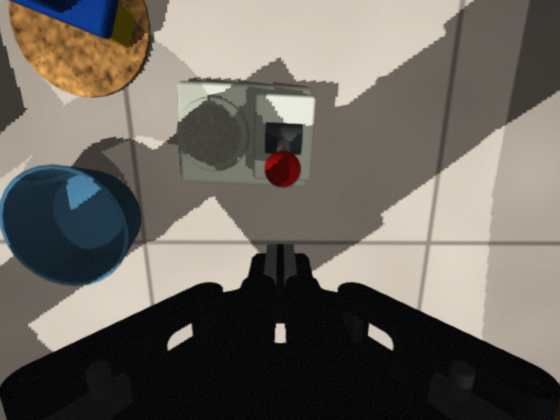

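The wrist view shows the red ball at (282,169), straight ahead of the shut fingers (281,250), and the ramekin at (72,225). I go down and push.

Run:
```python
from meas import *
m=ctrl.camera_model('wrist')
im=cv2.cvtColor(cv2.imread('pics/w1.png'),cv2.COLOR_BGR2RGB)
print('tip z.082',px(m,(282,169),.082))
mt=ctrl.camera_model('top')
print(tri(ray(m,(282,169)),ray(mt,(440.6,235))))
print('light c',[px(m,c,.016)[:2] for c in((179,82),(316,93),(312,187),(180,182))])
print('ram rim', px(m,(66,224),.05))
```

```text
tip z.082 [ 0.4647 -0.403   0.082 ]
(array([ 0.4652, -0.4033,  0.0903]), np.float64(0.0011778886950235623))
light c [array([ 0.5306, -0.3143]), array([ 0.522 , -0.4322]), array([ 0.4396, -0.4313]), array([ 0.4439, -0.3077])]
ram rim [ 0.4131 -0.2189  0.05  ]
```

play_rows(increments="0 0.003 0.03 0; 0 0.003 0.061 0; 0 0.003 0.061 0")

```text
time: 1.2
eef_pos: [0.4233, -0.4102, 0.0608]
tcp_rot: [1.0, -0.0, -0.002, -0.003]
contact_force: [0.2, 0.2, 0.8]
opening: -0.001
```

play_rows(increments="0.015 0 0 0; 0.03 0 0 0; 0.042 0 0 0; 0.054 0 0 0; 0.062 0 0 0")

```text
time: 1.82
eef_pos: [0.492, -0.4155, 0.0704]
tcp_rot: [1.0, 0.0, 0.004, 0.005]
contact_force: [1.0, -1.2, 7.1]
opening: -0.001
```

```bash
python3 go.py .425 -.408 .062 -90; python3 -c "
from h import *
grab('wrist','w2')"
```

```text
at [ 0.492  -0.4155  0.0704] yawY -89.97 tilt [ 0.009 -0.01  -1.   ] t 1.82 q [-0.86  0.35  1.76  0.    1.02  0.71] F [ 1.  -1.2  7.1] op -0.001
shift [-0.0671 -0.0076  0.0077] roll 0.0005 rows 1.0875557786138108
```

View pics/w2.png

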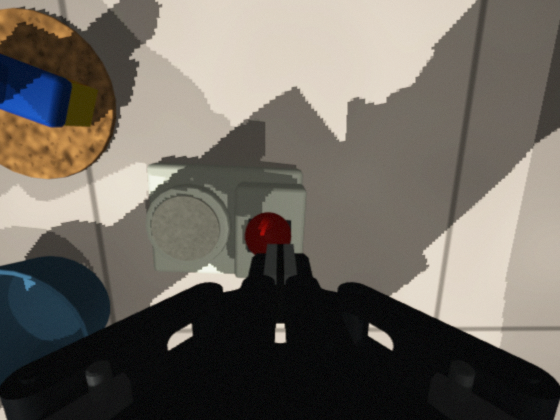

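The ball is at (268,233), ahead of the fingertips and off to one side. I back off to check the angle.

play_rows(increments="-0.03 0 0 0; -0.06 0 0 0; -0.08 0 -0.03 0; -0.08 0 -0.06 0; -0.08 0 -0.06 0")

```text
time: 2.5
eef_pos: [0.4096, -0.4144, 0.1287]
tcp_rot: [1.0, 0.0, 0.003, 0.004]
contact_force: [0.3, -0.3, -0.0]
opening: 0.001
```

```bash
python3 go.py .425 -.408 .062 -90; python3 -c "
from h import *
grab('wrist','w3');grab('top','t3')"
```

```text
at [ 0.4096 -0.4144  0.1287] yawY -90.0 tilt [ 0.006 -0.008 -1.   ] t 2.5 q [-0.97  0.15  1.88  0.    1.1   0.61] F [ 0.3 -0.3 -0. ] op 0.001
shift [ 0.015  -0.007   0.0668] roll -0.0 rows 1.1008173578995801
```

View pics/w3.png

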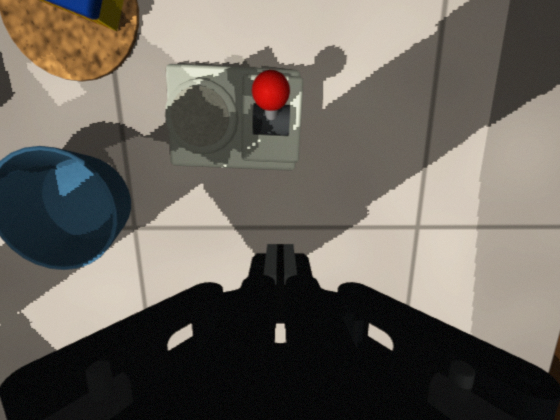

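View pics/t3.png

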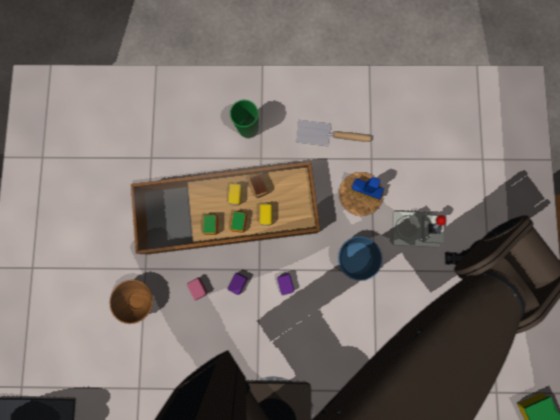

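```bash
python3 - <<'E'
from meas import *
m=ctrl.camera_model('wrist');mt=ctrl.camera_model('top')
print(tri(ray(m,(271,91)),ray(mt,(440.5,220.3))), px(m,(271,91),.082))
E
python3 go.py .585 -.24 .2 -19.2
```

```text
(array([ 0.4993, -0.4054,  0.0889]), np.float64(0.002450037305968053)) [ 0.4989 -0.4052  0.082 ]
at [ 0.408  -0.4121  0.1245] yawY -89.98 tilt [ 0.001 -0.002 -1.   ] t 2.6 q [-0.97  0.16  1.88  0.    1.1   0.61] F [-0.   0.2 -0.6] op -0.002
shift [ 0.1772 -0.1719 -0.0755] roll -1.2354 rows 6.615329267561331
```

The ball moved about 34 mm, which is only roughly 0.75 rad, so I push further.

```bash
python3 go.py .455 -.405 .07 -90
```

```text
at [ 0.408  -0.4121  0.1245] yawY -89.98 tilt [ 0.001 -0.002 -1.   ] t 2.6 q [-0.97  0.16  1.88  0.    1.1   0.61] F [-0.   0.2 -0.6] op -0.002
shift [ 0.0469 -0.0072  0.0546] roll 0.0003 rows 1.1574652111389234
```

play_rows(increments="0.047 -0.007 0.04 0; 0.047 -0.007 0.055 0; 0.07 -0.007 0.055 0; 0.085 -0.007 0.055 0; 0.095 -0.007 0.055 0")

```text
time: 3.22
eef_pos: [0.5025, -0.4048, 0.0685]
tcp_rot: [1.0, 0.0, -0.0, 0.0]
contact_force: [0.0, 0.5, 0.5]
opening: 0.002
```

play_rows(increments="0.003 0 0 0; 0.003 0 0 0")

```text
time: 3.48
eef_pos: [0.505, -0.4047, 0.0687]
tcp_rot: [1.0, -0.0, 0.0, 0.0]
contact_force: [0.9, 0.8, -0.0]
opening: 0.002
```

play_rows(increments="-0.03 0 0 0; -0.06 0 0 0; -0.08 0 -0.03 0; -0.08 0 -0.06 0; -0.08 0 -0.06 0")

```text
time: 4.1
eef_pos: [0.4258, -0.4065, 0.132]
tcp_rot: [1.0, -0.001, 0.002, 0.003]
contact_force: [-0.2, 0.2, 0.1]
opening: -0.002
```

```bash
python3 -c "
from meas import *
w,m=grab('wrist','w4');t,mt=grab('top','t4')
a=[c for c in cc(cm(w,(0,130,60),(6,255,255)),8)];b=[c for c in cc(cm(t,(0,130,60),(6,255,255)),8)]
for c,s,_ in a: print('w',c,s)
for c,s,_ in b: print('t',c,s)
for c,s,_ in a:
  for d,s2,_ in b: print(tri(ray(m,c),ray(mt,d)))
"; python3 go.py .585 -.24 .2 -19.2
```

```text
w [282.4105 105.7012] [ 265   87   36   38 1101]
t [440.1842 217.0789] [436 213  10   9  76]
(array([ 0.5086, -0.4076,  0.0826]), np.float64(0.0010955392493621188))
at [ 0.4247 -0.4045  0.1283] yawY -90.03 tilt [-0. -0. -1.] t 4.2 q [-0.93  0.17  1.86 -0.    1.11  0.64] F [ 0.1 -0.4 -1.2] op -0.0
shift [ 0.1602 -0.1646 -0.0717] roll -1.2362 rows 6.6194610408082415
```

The tip is now 44 mm across (about 0.95 rad), so the light is on. Next I move above the brush.

play_rows(increments="0.02 -0.02 -0.04 -0.18; 0.06 -0.06 -0.075 -0.36; 0.1 -0.1 -0.085 -0.54; 0.13 -0.14 -0.085 -0.72; 0.16 -0.165 -0.085 -0.9", gripper=0.0854)

```text
time: 4.82
eef_pos: [0.5855, -0.2371, 0.2115]
tcp_rot: [0.899, 0.438, -0.001, -0.001]
contact_force: [0.2, -0.8, -0.2]
opening: 0.994
```

play_rows(increments="0 0 0 -0.17; 0 0 0 -0.336; 0 0 0 -0.336")

```text
time: 5.2
eef_pos: [0.5845, -0.2389, 0.2112]
tcp_rot: [0.815, 0.579, -0.001, -0.002]
contact_force: [-0.6, 0.3, -0.0]
opening: 1.003
```

```bash
python3 go.py .585 -.24 .2 -19.2; python3 -c "
from meas import *
w,m=grab('wrist','w5')
for c in cc(cm(w,(105,120,60),(125,255,255)),40): print(c[:2])
"
```

```text
at [ 0.5845 -0.2389  0.2112] yawY -19.27 tilt [-0.003  0.002 -1.   ] t 5.2 q [-0.55  0.19  1.68 -0.    1.28 -0.21] F [-0.6  0.3 -0. ] op 1.003
shift [-0.0009  0.0009  0.0112] roll -0.0013 rows 0.18071810381653353
(array([283.5006, 189.1619]), array([ 270,  156,   28,   68, 1736], dtype=int32))
```

View pics/w5.png

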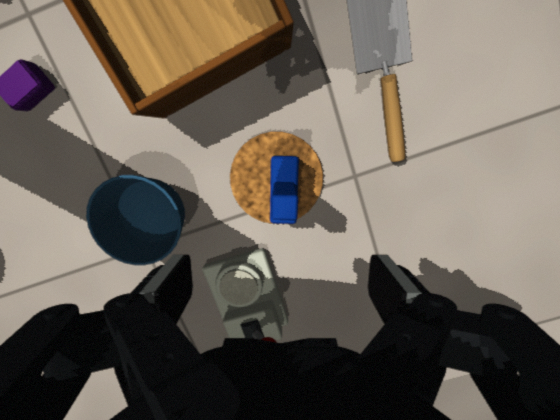

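```bash
python3 -c "
import cv2
im=cv2.imread('pics/w5.png')
cv2.imwrite('pics/w5z.png',cv2.resize(im[120:240,220:340],None,fx=5,fy=5,interpolation=cv2.INTER_CUBIC))"
```

```text
(no output)
```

View pics/w5z.png

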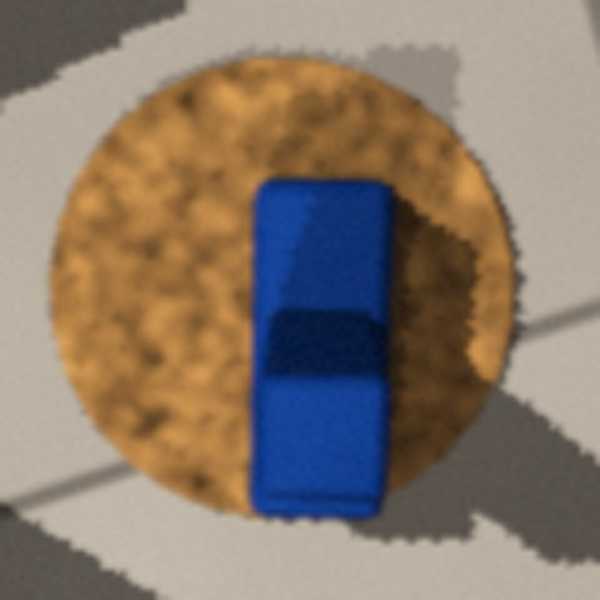

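```bash
python3 - <<'E'
from meas import *
m=ctrl.camera_model('wrist')
print('handle',px(m,(285,207),.124),'mat',px(m,(277,177.6),.006),'ram rim',px(m,(135,220),.05))
for c in ((255,182),(392,182),(383,518),(252,512)): print(px(m,(220+c[0]/5,120+c[1]/5),.048))
# look at ramekin via color
E
python3 go.py .586 -.241 .069 -19.2
```

```text
handle [ 0.5878 -0.2399  0.124 ] mat [ 0.5826 -0.2289  0.006 ] ram rim [ 0.4113 -0.2147  0.05  ]
[ 0.5868 -0.1984  0.048 ]
[ 0.6156 -0.2086  0.048 ]
[ 0.5888 -0.2823  0.048 ]
[ 0.5601 -0.2706  0.048 ]
at [ 0.5845 -0.2391  0.2116] yawY -19.34 tilt [-0.003  0.002 -1.   ] t 5.25 q [-0.55  0.19  1.68 -0.    1.28 -0.21] F [-0.1  1.1  0.4] op 1.0
shift [-0.0014  0.0024  0.1426] roll -0.0025 rows 2.2824059656268365
```

```bash
python3 go.py .588 -.240 .069 -20
```

```text
at [ 0.5845 -0.2391  0.2116] yawY -19.34 tilt [-0.003  0.002 -1.   ] t 5.25 q [-0.55  0.19  1.68 -0.    1.28 -0.21] F [-0.1  1.1  0.4] op 1.0
shift [0.0002 0.004  0.1426] roll 0.0115 rows 2.282805483968613
```

play_rows(increments="0 0.004 0.03 0.012; 0 0.004 0.06 0.012; 0 0.004 0.1 0.012; 0 0.004 0.143 0.012; 0 0.004 0.143 0.012")

```text
time: 5.88
eef_pos: [0.5853, -0.2391, 0.0654]
tcp_rot: [0.819, 0.574, -0.002, -0.005]
contact_force: [0.3, -0.3, 0.0]
opening: 1.0
```

play_rows(increments="0 0 0 0; 0 0 0 0; 0 0 0 0; 0 0 0 0; 0 0 0 0", gripper=0.015, newtons=60)

```text
time: 6.5
eef_pos: [0.5896, -0.2414, 0.0724]
tcp_rot: [0.819, 0.574, 0.0, 0.001]
contact_force: [-1.7, 0.4, 5.8]
opening: 0.272
```

```bash
python3 go.py .588 -.240 .069 -20;python3 -c "
from meas import *
grab('wrist','w6')"
```

```text
at [ 0.5896 -0.2414  0.0724] yawY -19.88 tilt [ 0.002 -0.001 -1.   ] t 6.5 q [-0.55  0.34  1.77 -0.    1.03 -0.2 ] F [-1.7  0.4  5.8] op 0.272
shift [ 0.0008 -0.002   0.0034] roll 0.0021 rows 0.06351592812748749
```

View pics/w6.png

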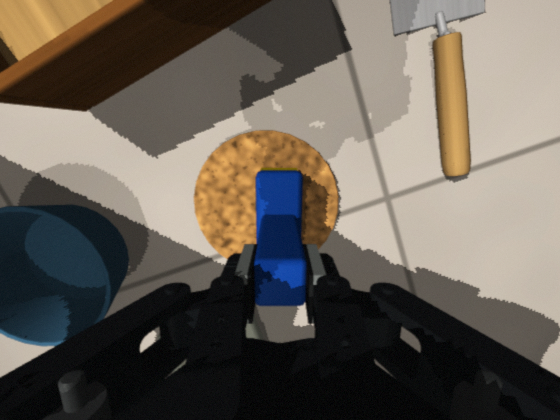

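play_rows(increments="0 0 -0.03 0; 0 0 -0.07 0; 0 0 -0.11 0; 0 0 -0.15 0; 0 0 -0.15 0")

```text
time: 7.18
eef_pos: [0.5908, -0.242, 0.225]
tcp_rot: [0.819, 0.574, 0.002, 0.004]
contact_force: [-0.3, -0.3, -0.2]
opening: 0.27
```

```bash
cat > st.py <<'E'
from meas import *
C=np.array([.530,.1214]); Y=np.radians(97.1); ex=np.array([np.cos(Y),np.sin(Y)]); ey=np.array([-ex[1],ex[0]])
def w2s(p): d=np.array(p[:2])-C; return np.array([d@ex,d@ey])
def s2w(a,b): return C+a*ex+b*ey
def scraps(im,m,z=.088):
    H=hsv(im); out=[]
    for nm,lo,hi in(('cob',(22,150,90),(33,255,255)),('rind',(55,120,50),(80,255,255)),('crust',(3,90,25),(14,255,110))):
        for c,s,mk in cc(cv2.inRange(H,lo,hi)>0,25):
            p=px(m,c,z); a=w2s(p)
            if abs(a[0])<.23 and abs(a[1])<.09:
                pts=np.argwhere(mk)[:,::-1]; Q=np.array([w2s(px(m,u,z)) for u in pts])
                out.append((nm,np.round(a,3),s[4],np.round([Q.min(0),Q.max(0)],3).tolist()))
    return out
E
python3 -c "
from st import *
t,mt=grab('top','t7')
for r in scraps(t,mt): print(r)
"; python3 go.py .555 -.06 .2 97.1
```

```text
('cob', array([-0.028, -0.03 ]), np.int32(232), [[-0.044, -0.056], [-0.011, -0.004]])
('cob', array([-0.099,  0.028]), np.int32(258), [[-0.116, 0.003], [-0.081, 0.054]])
('rind', array([-0.03 ,  0.037]), np.int32(172), [[-0.047, 0.017], [-0.014, 0.058]])
('rind', array([0.04 , 0.036]), np.int32(167), [[0.027, 0.017], [0.055, 0.055]])
('crust', array([-0.167, -0.08 ]), np.int32(73), [[-0.217, -0.083], [-0.11, -0.078]])
('crust', array([-0.09 , -0.046]), np.int32(208), [[-0.107, -0.072], [-0.072, -0.023]])
('crust', array([ 0.185, -0.077]), np.int32(42), [[0.152, -0.079], [0.218, -0.074]])
('crust', array([0.206, 0.033]), np.int32(426), [[0.174, -0.027], [0.221, 0.08]])
('crust', array([0.021, 0.039]), np.int32(32), [[0.017, 0.02], [0.026, 0.061]])
('crust', array([-0.002,  0.087]), np.int32(236), [[-0.219, 0.085], [0.202, 0.09]])
at [ 0.5894 -0.2412  0.2218] yawY -19.88 tilt [ 0.003 -0.002 -1.   ] t 7.22 q [-0.55  0.19  1.66  0.    1.29 -0.2 ] F [ 0.5  0.9 -1.6] op 0.266
shift [ 0.1587 -0.0941  0.0214] roll -2.0417 rows 10.932762656347936
```

View pics/t7.png

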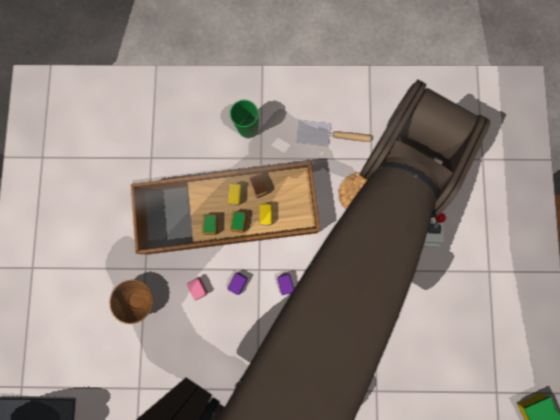

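All five scraps lie at station x ≥ -0.12, and each falls within one half-width lane. I go to the start of the -y lane.

```bash
python3 -c "
from st import *
for a in((-.17,-.039),(-.17,.039),(.11,-.039),(.11,.039)): print(s2w(*a))"; python3 go.py .591 -.0425 .2 -82.9
```

```text
[ 0.5897 -0.0425]
[ 0.5123 -0.0521]
[0.5551 0.2354]
[0.4777 0.2257]
at [ 0.5894 -0.2412  0.2218] yawY -19.88 tilt [ 0.003 -0.002 -1.   ] t 7.22 q [-0.55  0.19  1.66  0.    1.29 -0.2 ] F [ 0.5  0.9 -1.6] op 0.266
shift [ 0.1874 -0.0662  0.0215] roll 1.0999 rows 5.889667250194119
```

play_rows(increments="0.03 -0.01 0 0.18; 0.08 -0.03 0 0.36; 0.13 -0.05 0 0.54; 0.17 -0.06 0 0.72; 0.187 -0.066 0 0.9")

```text
time: 7.85
eef_pos: [0.5888, -0.0399, 0.2172]
tcp_rot: [0.987, 0.159, -0.002, -0.001]
contact_force: [0.1, -0.6, -2.4]
opening: 0.273
```

play_rows(increments="0 0 0 0.18; 0 0 0 0.2; 0 0 0 0.2")

```text
time: 8.22
eef_pos: [0.5897, -0.0427, 0.2188]
tcp_rot: [0.998, 0.063, -0.001, -0.0]
contact_force: [0.6, 0.0, -1.8]
opening: 0.266
```

```bash
python3 go.py .590 -.0425 .16 -82.9;python3 -c "
from meas import *
grab('wrist','w8');grab('scene','s8')"
```

```text
at [ 0.5897 -0.0427  0.2188] yawY -82.8 tilt [-0.003  0.001 -1.   ] t 8.22 q [-0.24  0.09  1.77 -0.    1.28  1.2 ] F [ 0.6  0.  -1.8] op 0.266
shift [ 0.0005 -0.0001  0.0588] roll 0.0017 rows 0.941123478796749
```

View pics/w8.png

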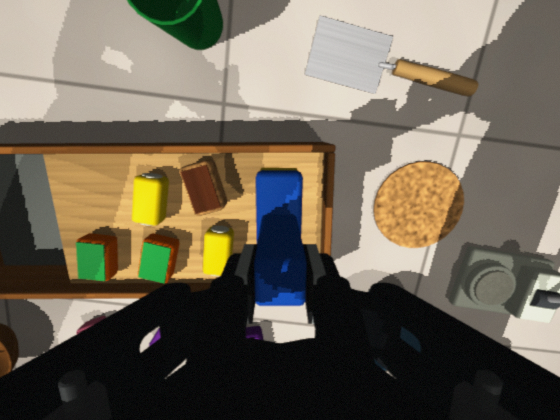

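View pics/s8.png

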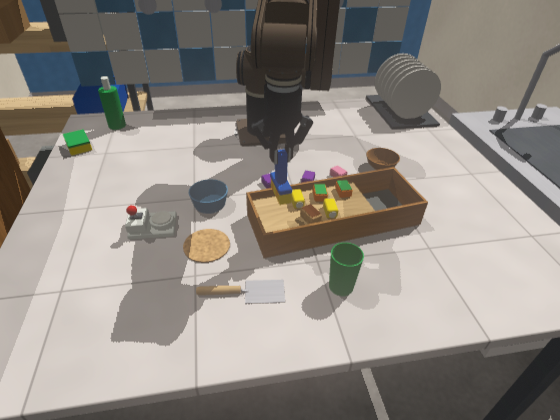

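Run:
```python
from st import *
import cv2
im=cv2.imread('pics/w8.png')
cv2.imwrite('pics/w8z.png',cv2.resize(im[120:320,0:360],None,fx=2.2,fy=2.2,interpolation=cv2.INTER_CUBIC))
m=ctrl.camera_model('wrist')
a=px(m,(10,149.5),.082)[:2];b=px(m,(334,143.5),.082)[:2]
d=a-b; print(a,b,w2s(a),w2s(b),np.degrees(np.arctan2(d[1],d[0])))
```

```text
[0.6021 0.2375] [ 0.649  -0.0898] [ 0.1063 -0.0859] [-0.2243 -0.092 ] 98.1620528980452
```

View pics/w8z.png

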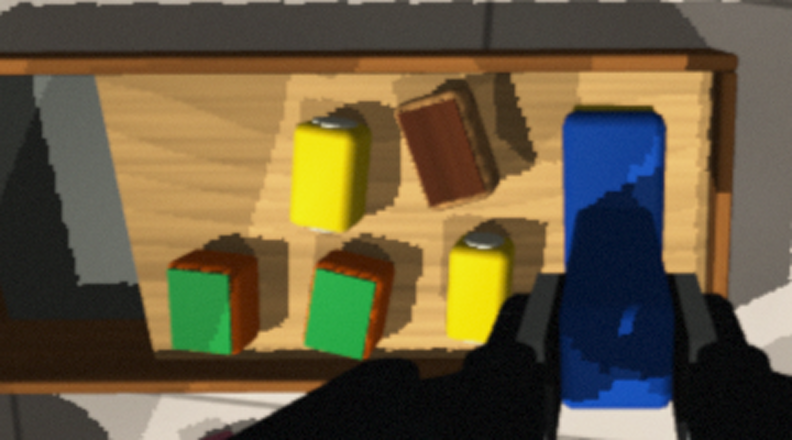

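Run:
```python
from st import *
m=ctrl.camera_model('wrist')
for p,z in (((0,146.8),.082),((335,144),.082),((335,180),.082),((45,154),.06),((69,279),.06),((325,153),.06)):
    q=px(m,p,z); print(p,q,w2s(q))
```

```text
(0, 146.8) [0.6036 0.2473 0.082 ] [ 0.1158 -0.0886]
(335, 144) [ 0.6487 -0.0909  0.082 ] [-0.2254 -0.0915]
(335, 180) [ 0.6123 -0.0973  0.082 ] [-0.2272 -0.0547]
(45, 154) [0.5982 0.2193 0.06  ] [ 0.0888 -0.0797]
(69, 279) [0.4473 0.2024 0.06  ] [0.0906 0.0721]
(325, 153) [ 0.6374 -0.0858  0.06  ] [-0.2189 -0.081 ]
```

```bash
sed -i 's/C=np.array(\[.530,.1214\]); Y=np.radians(97.1)/C=np.array([.531,.1214]); Y=np.radians(97.3)/' st.py
cat > gs.py <<'E'
from st import *; from go import go
import sys
a=[float(v) for v in sys.argv[1:]]
s=ctrl.get_state(); p=s['eef_pos']; print('station now',np.round(w2s(p),4),'bristle z',round(p[2]-.066,4))
w=s2w(a[0],a[1]); go([w[0],w[1],a[2]],-82.7)
E
python3 gs.py -.17 -.039 .131
```

```text
station now [-0.1705 -0.0377] bristle z 0.1537
at [ 0.59   -0.0429  0.2197] yawY -82.85 tilt [-0.001  0.    -1.   ] t 8.32 q [-0.24  0.09  1.77  0.    1.28  1.2 ] F [-0.5  0.4 -0.7] op 0.27
shift [ 0.0014 -0.0005  0.0887] roll -0.0026 rows 1.4189308899081337
```

play_rows(increments="0.001 0 0.03 0; 0.001 0 0.06 0; 0.001 0 0.08 0; 0.001 0 0.088 0; 0.001 0 0.088 0")

```text
time: 8.95
eef_pos: [0.5915, -0.0427, 0.1325]
tcp_rot: [0.998, 0.062, -0.0, -0.0]
contact_force: [-0.3, 0.2, -0.7]
opening: 0.272
```

```bash
python3 gs.py .1 -.039 .131
```

```text
station now [-0.1704 -0.0391] bristle z 0.0665
at [ 0.5915 -0.0427  0.1325] yawY -82.9 tilt [-0.  0. -1.] t 8.95 q [-0.24  0.18  1.84  0.    1.12  1.2 ] F [-0.3  0.2 -0.7] op 0.272
shift [-0.0011 -0.2704  0.0015] roll -0.0036 rows 4.326564026479611
```

play_rows(increments="0 -0.015 0.002 -0.004; 0 -0.035 0.002 -0.004; 0 -0.055 0.002 -0.004; -0.001 -0.075 0.002 -0.004; -0.001 -0.095 0.002 -0.004")

```text
time: 9.57
eef_pos: [0.5785, 0.0532, 0.1308]
tcp_rot: [0.998, 0.064, 0.0, 0.0]
contact_force: [0.4, -1.1, -1.5]
opening: 0.267
```

```bash
python3 gs.py .1 -.039 .131; python3 -c "
from meas import *
grab('wrist','w9');"
```

```text
station now [-0.0737 -0.0384] bristle z 0.0648
at [0.5785 0.0532 0.1308] yawY -82.63 tilt [ 0.001 -0.001 -1.   ] t 9.57 q [-0.08  0.15  1.88 -0.    1.11  1.36] F [ 0.4 -1.1 -1.5] op 0.267
shift [ 0.0008 -0.1737 -0.0003] roll 0.0013 rows 2.779370439889015
```

View pics/w9.png

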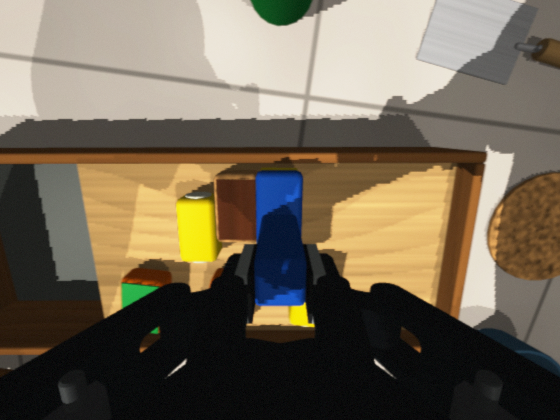

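The crust is being pushed square at (235,210). I continue the sweep.

play_rows(increments="0 -0.02 0 0; 0 -0.04 0 0; 0 -0.06 0 0; 0 -0.08 0 0; 0 -0.1 0 0")

```text
time: 10.25
eef_pos: [0.5657, 0.1521, 0.1305]
tcp_rot: [0.998, 0.064, -0.0, 0.0]
contact_force: [0.3, -1.2, -1.2]
opening: 0.268
```

play_rows(increments="0 -0.02 0 0; 0 -0.04 0 0; 0 -0.06 0 0; 0 -0.08 0 0; 0 -0.085 0 0")

```text
time: 10.88
eef_pos: [0.5547, 0.2366, 0.1304]
tcp_rot: [0.998, 0.065, -0.0, -0.0]
contact_force: [-0.9, -0.5, 0.0]
opening: 0.266
```

```bash
python3 gs.py -.17 .039 .131; python3 -c "
from meas import *
grab('wrist','w10');"
```

```text
station now [ 0.1113 -0.0382] bristle z 0.0644
at [0.5547 0.2366 0.1304] yawY -82.59 tilt [-0.  0. -1.] t 10.88 q [0.24 0.2  1.82 0.   1.12 1.68] F [-0.9 -0.5  0. ] op 0.266
shift [-0.0777  0.2811 -0.0006] roll 0.002 rows 4.66649312974152
```

View pics/w10.png

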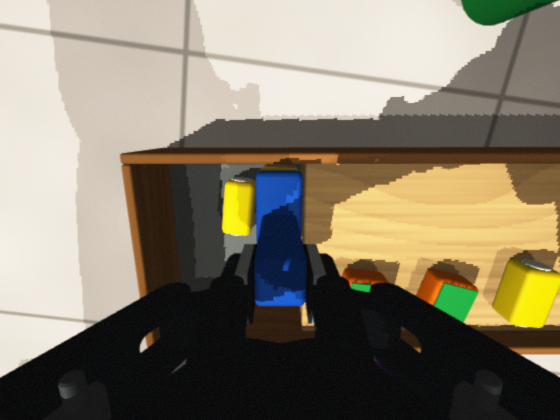

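play_rows(increments="0 0 -0.04 0; 0 0.02 -0.07 0; -0.02 0.08 -0.075 0; -0.05 0.14 -0.075 0; -0.078 0.2 -0.075 0")

```text
time: 11.55
eef_pos: [0.5053, 0.0335, 0.2058]
tcp_rot: [0.998, 0.064, 0.0, 0.0]
contact_force: [1.1, -0.3, -1.5]
opening: 0.269
```

play_rows(increments="0 0.05 0 0; 0 0.081 0 0; 0 0.081 0 0")

```text
time: 11.92
eef_pos: [0.5163, -0.0472, 0.2057]
tcp_rot: [0.998, 0.062, 0.0, 0.0]
contact_force: [-0.1, 0.1, -1.4]
opening: 0.269
```

```bash
python3 gs.py -.17 .039 .131; python3 -c "
from st import *
grab('wrist','w11');t,m=grab('top','t11')
for r in scraps(t,m): print(r)
cv2.imwrite('pics/t11z.png',cv2.cvtColor(cv2.resize(t[155:265,120:330],None,fx=3.8,fy=3.8,interpolation=cv2.INTER_CUBIC),cv2.COLOR_RGB2BGR))"
```

```text
station now [-0.1654  0.036 ] bristle z 0.1397
at [ 0.5163 -0.0472  0.2057] yawY -82.93 tilt [ 0. -0. -1.] t 11.93 q [-0.29 -0.06  1.96 -0.    1.25  1.16] F [-0.1  0.1 -1.4] op 0.269
shift [-0.003   0.0046  0.0747] roll -0.0041 rows 1.1981502674489226
('cob', array([ 0.135, -0.022]), np.int32(212), [[0.119, -0.047], [0.151, -0.0]])
('cob', array([-0.1  ,  0.023]), np.int32(82), [[-0.113, 0.014], [-0.084, 0.034]])
('rind', array([0.041, 0.037]), np.int32(169), [[0.027, 0.017], [0.055, 0.056]])
('crust', array([-0.047, -0.078]), np.int32(31), [[-0.07, -0.08], [-0.023, -0.075]])
('crust', array([ 0.171, -0.077]), np.int32(85), [[0.113, -0.079], [0.22, -0.072]])
('crust', array([ 0.1  , -0.034]), np.int32(180), [[0.087, -0.057], [0.113, -0.013]])
('crust', array([0.197, 0.038]), np.int32(493), [[0.065, -0.026], [0.221, 0.082]])
('crust', array([0.021, 0.037]), np.int32(29), [[0.017, 0.018], [0.026, 0.062]])
('crust', array([0.09 , 0.087]), np.int32(159), [[-0.004, 0.078], [0.202, 0.09]])
```

View pics/w11.png

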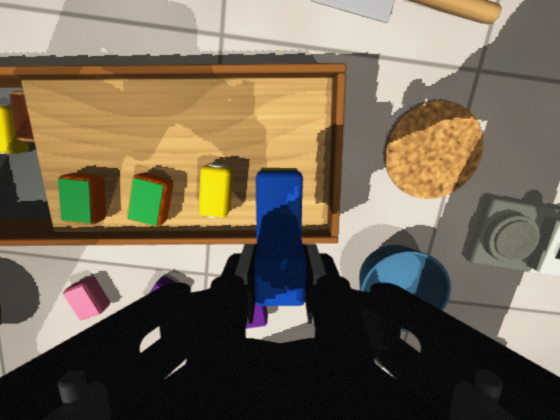

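View pics/t11z.png

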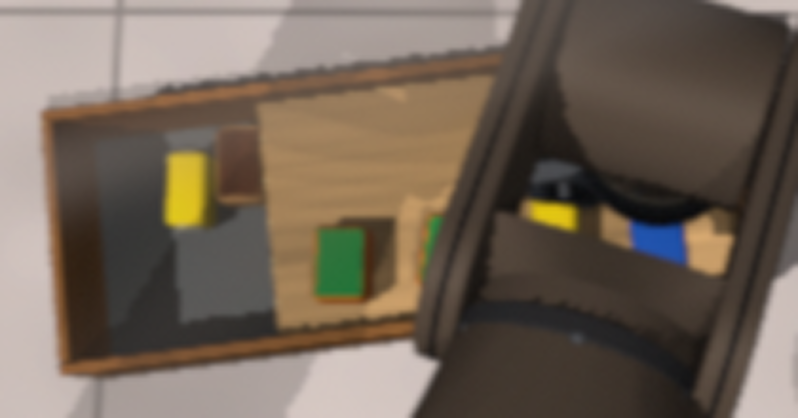

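The crust and one cob are in the tray. I descend in the second lane and sweep the other three.

play_rows(increments="-0.002 0.005 0.03 -0.004; -0.002 0.005 0.055 -0.004; -0.002 0.005 0.07 -0.004; -0.002 0.005 0.075 -0.004; -0.002 0.005 0.075 -0.004")

```text
time: 12.65
eef_pos: [0.5153, -0.0497, 0.1309]
tcp_rot: [0.998, 0.066, 0.0, 0.0]
contact_force: [0.1, 0.3, -0.8]
opening: 0.269
```

```bash
python3 gs.py .11 .039 .131
```

```text
station now [-0.1677  0.0373] bristle z 0.0649
at [ 0.5153 -0.0497  0.1309] yawY -82.42 tilt [ 0. -0. -1.] t 12.65 q [-0.29  0.01  2.02  0.    1.1   1.15] F [ 0.1  0.3 -0.8] op 0.269
shift [-0.0003 -0.2777 -0.0001] roll 0.005 rows 4.443247306242496
```

play_rows(increments="0 -0.015 0 0.004; 0 -0.035 0 0.004; 0 -0.055 0 0.004; 0 -0.075 0 0.004; 0 -0.095 0 0.004")

```text
time: 13.28
eef_pos: [0.5024, 0.0459, 0.1312]
tcp_rot: [0.998, 0.064, 0.001, 0.0]
contact_force: [0.4, -0.3, -1.0]
opening: 0.272
```

```bash
python3 gs.py .11 .039 .131; python3 -c "
from meas import *
grab('wrist','w12');"
```

```text
station now [-0.0713  0.038 ] bristle z 0.0652
at [0.5024 0.0459 0.1312] yawY -82.61 tilt [ 0.001 -0.    -1.   ] t 13.28 q [-0.11 -0.02  2.06 -0.    1.1   1.33] F [ 0.4 -0.3 -1. ] op 0.272
shift [-0.0008 -0.1813  0.0001] roll 0.0015 rows 2.9003540570771578
```

View pics/w12.png

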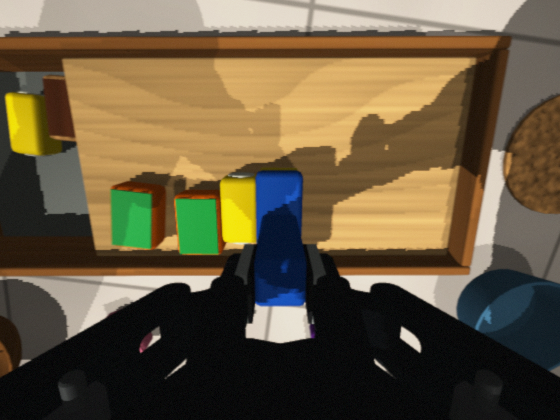

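play_rows(increments="0 -0.02 0 0; 0 -0.04 0 0; 0 -0.06 0 0; 0 -0.08 0 0; 0 -0.1 0 0")

```text
time: 13.95
eef_pos: [0.4896, 0.1444, 0.131]
tcp_rot: [0.998, 0.064, 0.0, 0.0]
contact_force: [-0.4, -0.8, -0.9]
opening: 0.27
```

play_rows(increments="0 -0.02 0 0; 0 -0.04 0 0; 0 -0.06 0 0; 0 -0.08 0 0; 0 -0.088 0 0")

```text
time: 14.58
eef_pos: [0.4781, 0.232, 0.1309]
tcp_rot: [0.998, 0.065, 0.0, -0.0]
contact_force: [-0.4, 0.3, -1.1]
opening: 0.27
```

play_rows(increments="0 0 -0.04 0; 0 0.02 -0.07 0; 0 0.08 -0.075 0; 0 0.14 -0.075 0; 0 0.2 -0.075 0")

```text
time: 15.2
eef_pos: [0.504, 0.0307, 0.2061]
tcp_rot: [0.998, 0.064, 0.001, 0.0]
contact_force: [1.1, -0.2, -2.4]
opening: 0.267
```

```bash
python3 gs.py .11 .039 .131; python3 -c "
from meas import *
grab('wrist','w13');t,m=grab('top','t13')
cv2.imwrite('pics/t13z.png',cv2.cvtColor(cv2.resize(t[155:265,120:330],None,fx=3.8,fy=3.8,interpolation=cv2.INTER_CUBIC),cv2.COLOR_RGB2BGR))"
```

```text
station now [-0.0866  0.0383] bristle z 0.1401
at [0.504  0.0307 0.2061] yawY -82.63 tilt [ 0.001 -0.    -1.   ] t 15.2 q [-0.14 -0.1   1.99 -0.    1.25  1.3 ] F [ 1.1 -0.2 -2.4] op 0.267
shift [-0.0006 -0.1966  0.075 ] roll 0.0012 rows 3.3670110609599306
```

View pics/w13.png

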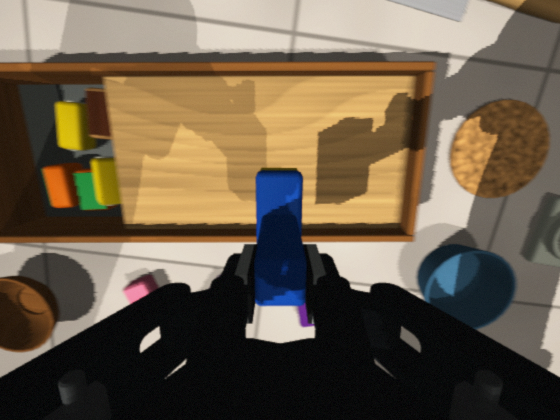

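View pics/t13z.png

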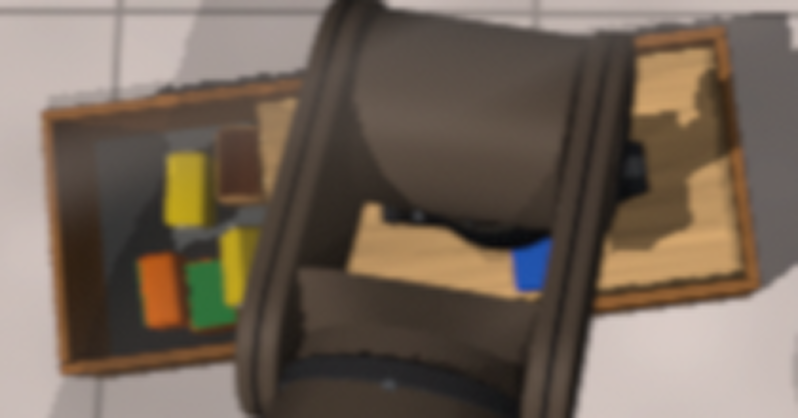

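Four pieces in the tray are clear. One cob is near the edge (top crop 238,265), so I will recheck it. Next I measure the ramekin.

```bash
python3 go.py .45 -.13 .215 -82.7
python3 - <<'E'
from st import *
im=cv2.cvtColor(cv2.imread('pics/w13.png'),cv2.COLOR_BGR2RGB); m=ctrl.camera_model('wrist')
mk=cm(im,(95,80,25),(112,255,200))
for c,s,k in cc(mk,200):
    pts=np.argwhere(k)[:,::-1]; print(c,s)
    h=cv2.convexHull(pts.astype(np.int32)); e=cv2.fitEllipse(h); print(e)
E
```

```text
at [0.5046 0.0273 0.206 ] yawY -83.06 tilt [ 0.001 -0.002 -1.   ] t 15.3 q [-0.15 -0.1   1.99 -0.    1.25  1.3 ] F [-0.5  0.7 -1.7] op 0.267
shift [-0.0732  0.1496 -0.0087] roll -0.0063 rows 2.6675157940288847
[279.1402 240.1234] [ 254  170   53  136 6297]
((279.0504150390625, 240.47508239746094), (58.90693664550781, 183.55813598632812), 179.8619842529297)
[466.9998 283.6803] [ 419  244   96   86 5896]
((465.93157958984375, 285.03643798828125), (82.09999084472656, 96.92689514160156), 105.72008514404297)
```

play_rows(increments="-0.02 0.04 -0.01 0; -0.04 0.08 -0.015 0; -0.055 0.12 -0.015 0; -0.06 0.13 -0.015 0; -0.06 0.13 -0.015 0")

```text
time: 15.92
eef_pos: [0.461, -0.104, 0.2205]
tcp_rot: [0.998, 0.063, 0.0, -0.0]
contact_force: [-0.8, -0.2, -1.0]
opening: 0.268
```

```bash
python3 go.py .411 -.217 .215 -82.7; python3 -c "
from meas import *
grab('wrist','w14');t,m=grab('top','t14')
cv2.imwrite('pics/t14z.png',cv2.cvtColor(cv2.resize(t[155:265,120:330],None,fx=3.8,fy=3.8,interpolation=cv2.INTER_CUBIC),cv2.COLOR_RGB2BGR))"
```

```text
at [ 0.461  -0.104   0.2205] yawY -82.74 tilt [-0.     0.001 -1.   ] t 15.93 q [-0.44 -0.19  2.04  0.    1.29  1.01] F [-0.8 -0.2 -1. ] op 0.268
shift [-0.0639  0.1058  0.0054] roll -0.0006 rows 1.9795337896232175
```

View pics/w14.png

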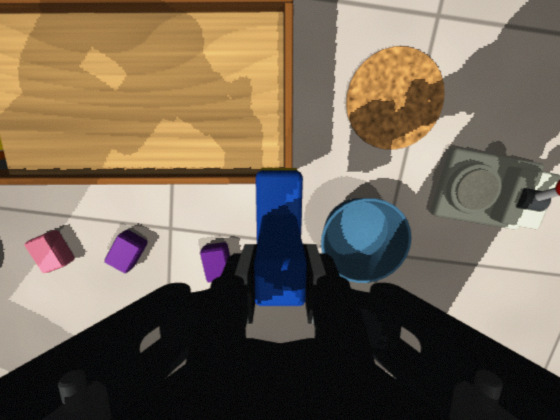

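View pics/t14z.png

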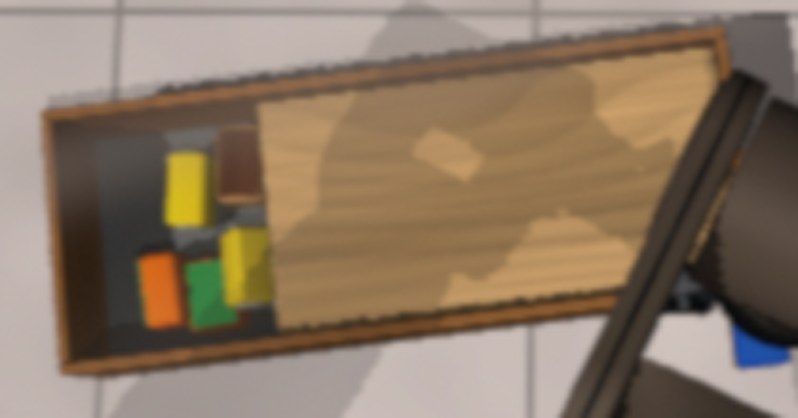

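Run:
```python
from st import *
T=cv2.cvtColor(cv2.imread('pics/t14.png'),cv2.COLOR_BGR2RGB); mt=ctrl.camera_model('top')
for z in(.03,.05):
  for r in scraps(T,mt,z):
    if r[1][0]>.085 and r[2]>100: print(z,r)
m=ctrl.camera_model('wrist'); im=cv2.cvtColor(cv2.imread('pics/w14.png'),cv2.COLOR_BGR2RGB)
def circ(im,m,mk,z):
  for c,s,k in cc(mk,200):
    h=cv2.convexHull(np.argwhere(k)[:,::-1].astype(np.int32))[:,0]
    Q=np.array([px(m,u,z)[:2] for u in h]).astype(np.float32)
    print(c,s,'minCircle',cv2.minEnclosingCircle(Q), cv2.fitEllipse(Q))
circ(im,m,cm(im,(95,80,25),(112,255,220)),.05)
circ(T,mt,cm(T,(95,80,25),(112,255,220)),.05)
```

```text
0.03 ('cob', array([ 0.152, -0.033]), np.int32(217), [[0.135, -0.059], [0.169, -0.009]])
0.03 ('cob', array([0.116, 0.024]), np.int32(241), [[0.1, -0.002], [0.133, 0.048]])
0.03 ('rind', array([0.144, 0.041]), np.int32(127), [[0.13, 0.02], [0.155, 0.06]])
0.03 ('crust', array([ 0.115, -0.047]), np.int32(174), [[0.101, -0.071], [0.129, -0.026]])
0.03 ('crust', array([0.15 , 0.051]), np.int32(837), [[-0.136, -0.038], [0.244, 0.086]])
0.05 ('cob', array([ 0.146, -0.03 ]), np.int32(217), [[0.13, -0.055], [0.163, -0.006]])
0.05 ('cob', array([0.111, 0.026]), np.int32(241), [[0.095, 0.001], [0.127, 0.05]])
0.05 ('rind', array([0.139, 0.043]), np.int32(127), [[0.125, 0.022], [0.149, 0.062]])
0.05 ('crust', array([ 0.177, -0.085]), np.int32(125), [[0.105, -0.089], [0.235, -0.078]])
0.05 ('crust', array([ 0.11 , -0.043]), np.int32(174), [[0.096, -0.067], [0.124, -0.022]])
0.05 ('crust', array([0.144, 0.053]), np.int32(837), [[-0.136, -0.034], [0.236, 0.088]])
[279.0336 240.1566] [ 254  171   53  135 6362] minCircle ((0.39404672384262085, -0.11011123657226562), 0.09113265573978424) ((0.37589317560195923, -0.1121608316898346), (0.06875496357679367, 0.29068851470947266), 97.68734741210938)
[366.0639 238.9565] [ 321  198   90   85 5888] minCircle ((0.4100516438484192, -0.2133631557226181), 0.056799087673425674) ((0.4098178744316101, -0.21414749324321747), (0.10874783992767334, 0.1125984787940979), 125.03927612304688)
[373.2899 263.5179] [363 246  18  34 307] minCircle ((0.39798659086227417, -0.24095888435840607), 0.045017119497060776) ((0.3922497630119324, -0.2473609298467636), (0.03094792366027832, 0.09800536185503006), 69.42802429199219)
```

All five scraps are in the tray, the nearest at x ≈ 0.11. The ramekin fits at (0.410,-0.2145), so I move over it.

```bash
python3 go.py .410 -.2148 .16 -82.7
```

```text
at [ 0.4612 -0.1032  0.2204] yawY -82.62 tilt [-0.     0.001 -1.   ] t 16.02 q [-0.44 -0.19  2.04  0.    1.29  1.01] F [-0.1 -0.1  0.1] op 0.27
shift [-0.0652  0.1042  0.0603] roll 0.0013 rows 2.190082862535842
```

play_rows(increments="-0.03 0.05 0 0; -0.05 0.08 0.01 0; -0.065 0.104 0.03 0; -0.065 0.104 0.06 0; -0.065 0.104 0.06 0")

```text
time: 16.65
eef_pos: [0.4087, -0.2136, 0.1579]
tcp_rot: [0.998, 0.064, -0.002, -0.002]
contact_force: [-0.0, 0.1, -1.8]
opening: 0.268
```

```bash
python3 go.py .410 -.2148 .105 -82.7;  python3 -c "
from meas import *
grab('wrist','w15')"
```

```text
at [ 0.4087 -0.2136  0.1579] yawY -82.62 tilt [-0.005  0.004 -1.   ] t 16.65 q [-0.7  -0.15  2.13  0.    1.17  0.74] F [-0.   0.1 -1.8] op 0.268
shift [0.0014 0.0017 0.0529] roll 0.0014 rows 0.8467713064755409
```

View pics/w15.png

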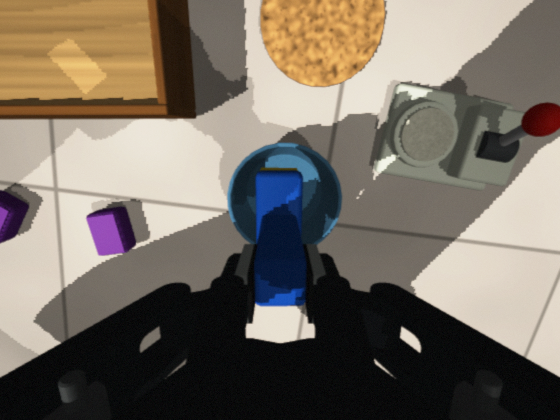

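Run:
```python
from st import *
m=ctrl.camera_model('wrist'); im=cv2.cvtColor(cv2.imread('pics/w15.png'),cv2.COLOR_BGR2RGB)
mk=cm(im,(95,80,25),(112,255,220)); mk[:, 222:]&=True
p=np.argwhere(mk)[:,::-1]; p=p[(p[:,0]>222)&(p[:,0]<350)&(p[:,1]<232)]
h=cv2.convexHull(p.astype(np.int32))[:,0]; h=h[h[:,1]<225]
Q=np.array([px(m,u,.05)[:2] for u in h])
A=np.c_[2*Q,np.ones(len(Q))]; s=np.linalg.lstsq(A,(Q**2).sum(1),rcond=None)[0]
print(s[:2],np.sqrt(s[2]+s[0]**2+s[1]**2))
```

```text
[ 0.4094 -0.2171] 0.055255369146433954
```

play_rows(increments="0.001 0.002 0.015 0; 0.001 0.002 0.03 0; 0.001 0.002 0.045 0; 0.001 0.002 0.053 0; 0.001 0.002 0.053 0")

```text
time: 17.32
eef_pos: [0.4106, -0.2172, 0.1065]
tcp_rot: [0.998, 0.064, -0.001, -0.001]
contact_force: [0.4, 0.3, -1.9]
opening: 0.267
```

```bash
python3 go.py .4097 -.216 .079 -82.7
```

```text
at [ 0.4106 -0.2172  0.1065] yawY -82.68 tilt [-0.002  0.001 -1.   ] t 17.32 q [-0.71 -0.08  2.16  0.    1.06  0.74] F [ 0.4  0.3 -1.9] op 0.267
shift [-0.0007 -0.0012  0.0275] roll 0.0003 rows 0.4408767441737691
```

play_rows(increments="0 -0.001 0.01 0; 0 -0.001 0.018 0; 0 -0.001 0.023 0; 0 -0.001 0.027 0; 0 -0.001 0.027 0")

```text
time: 17.95
eef_pos: [0.4108, -0.2165, 0.0802]
tcp_rot: [0.998, 0.064, -0.0, -0.0]
contact_force: [-0.1, -0.2, -1.1]
opening: 0.267
```

```bash
python3 go.py .4097 -.216 .077 -82.7;  python3 -c "
from meas import *
grab('wrist','w16');grab('scene','s16')"
```

```text
at [ 0.4108 -0.2165  0.0802] yawY -82.68 tilt [-0.001  0.    -1.   ] t 17.95 q [-0.7  -0.04  2.18 -0.    1.    0.74] F [-0.1 -0.2 -1.1] op 0.267
shift [-0.0011 -0.0006  0.0032] roll 0.0004 rows 0.05489219538010948
```

View pics/w16.png

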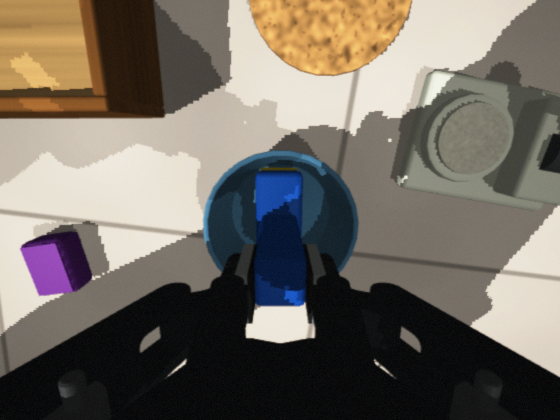

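View pics/s16.png

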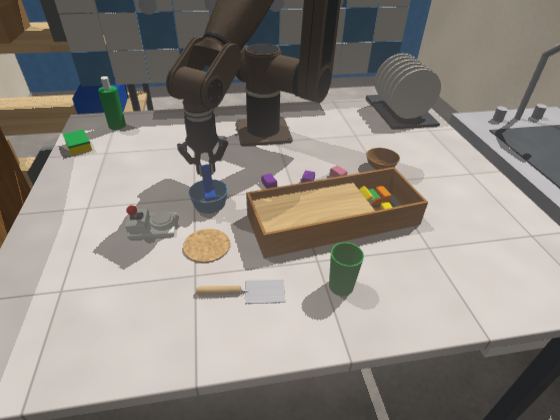

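play_rows(increments="0 0 0.002 0; 0 0 0.004 0; 0 0 0.006 0; 0 0 0.006 0")

```text
time: 18.55
eef_pos: [0.4108, -0.2167, 0.0743]
tcp_rot: [0.998, 0.064, -0.0, 0.0]
contact_force: [-1.3, -1.2, -2.0]
opening: 0.266
```

play_rows(increments="0 0 0.002 0; 0 0 0.003 0; 0 0 0.004 0; 0 0 0.004 0")

```text
time: 19.05
eef_pos: [0.4109, -0.2169, 0.0714]
tcp_rot: [0.998, 0.064, -0.0, 0.0]
contact_force: [-3.1, -1.0, 5.3]
opening: 0.267
```

The bristles touch the ramekin floor at TCP z 0.0715, so the first dip is confirmed. I lift out and go to the board's closed end.

play_rows(increments="0 0 -0.02 0; 0 0 -0.05 0; 0 0 -0.09 0; 0 0 -0.13 0; 0 0 -0.13 0")

```text
time: 19.68
eef_pos: [0.4133, -0.2178, 0.2044]
tcp_rot: [0.998, 0.064, 0.004, 0.003]
contact_force: [0.2, 0.1, -1.6]
opening: 0.27
```

```bash
python3 gs.py -.17 0 .185;  python3 -c "
from st import *
w,mw=grab('wrist','w17');t,m=grab('top','t17')
"
```

```text
station now [-0.3215  0.1598] bristle z 0.1384
at [ 0.4133 -0.2178  0.2044] yawY -82.68 tilt [ 0.008 -0.005 -1.   ] t 19.68 q [-0.7  -0.19  2.07  0.    1.25  0.74] F [ 0.2  0.1 -1.6] op 0.27
shift [ 0.1598 -0.1516  0.0196] roll 0.0003 rows 3.5376245368011485
```

View pics/w17.png

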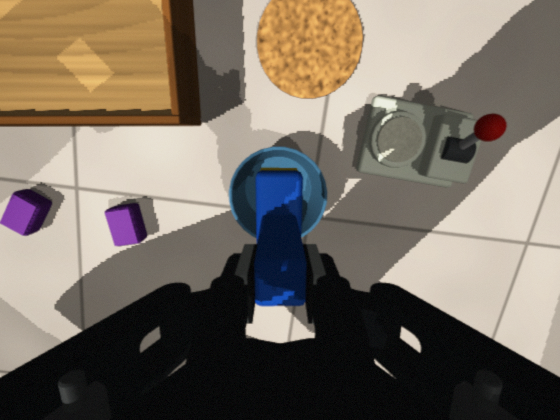

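View pics/t17.png

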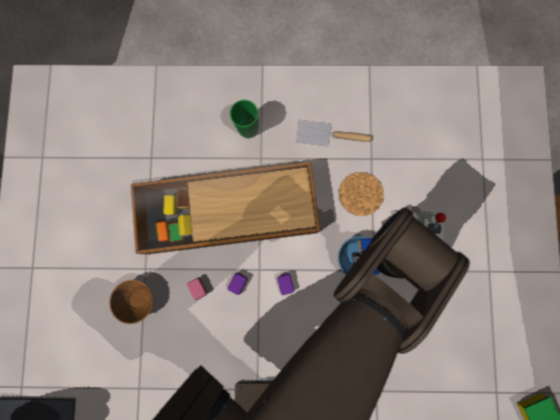

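The board is bare, the five scraps are in the tray, the ramekin stands upright and the light is still on.

play_rows(increments="0.04 -0.04 0 0; 0.08 -0.08 0 0; 0.12 -0.115 0 0; 0.16 -0.152 0.005 0; 0.16 -0.152 0.01 0")

```text
time: 20.4
eef_pos: [0.5505, -0.0422, 0.1873]
tcp_rot: [0.998, 0.066, -0.002, -0.001]
contact_force: [0.8, 0.3, -1.6]
opening: 0.267
```

```bash
python3 gs.py -.17 0 .13
```

```text
station now [-0.1647  0.0015] bristle z 0.1213
at [ 0.5505 -0.0422  0.1873] yawY -82.42 tilt [-0.004  0.002 -1.   ] t 20.4 q [-0.26  0.03  1.89  0.    1.22  1.18] F [ 0.8  0.3 -1.6] op 0.267
shift [0.0017 0.0055 0.0573] roll 0.0049 rows 0.9213336441791944
```

play_rows(increments="0.001 0.006 0.02 0.005; 0.001 0.006 0.04 0.005; 0.001 0.006 0.053 0.005; 0.001 0.006 0.057 0.005; 0.001 0.006 0.057 0.005")

```text
time: 21.02
eef_pos: [0.5519, -0.0517, 0.1334]
tcp_rot: [0.998, 0.061, -0.0, -0.0]
contact_force: [-0.3, -0.7, -1.3]
opening: 0.267
```

play_rows(increments="0 0 0.002 0; 0 0 0.004 0; 0 0 0.004 0")

```text
time: 21.4
eef_pos: [0.5521, -0.0512, 0.1296]
tcp_rot: [0.998, 0.061, 0.0, 0.0]
contact_force: [0.2, 0.2, -1.2]
opening: 0.266
```

play_rows(increments="0 0 0.002 0; 0 0 0.004 0; 0 0 0.004 0")

```text
time: 21.78
eef_pos: [0.5523, -0.0512, 0.1264]
tcp_rot: [0.998, 0.061, 0.0, 0.0]
contact_force: [-2.2, 0.4, 3.6]
opening: 0.27
```

play_rows(increments="0 0 0.001 0; 0 0 0.002 0; 0 0 0.002 0")

```text
time: 22.15
eef_pos: [0.5526, -0.0512, 0.1265]
tcp_rot: [0.998, 0.062, 0.0, 0.0]
contact_force: [-5.5, 1.2, 10.5]
opening: 0.269
```

```bash
python3 gs.py .08 0 .126
```

```text
station now [-0.174   0.0005] bristle z 0.0605
at [ 0.5526 -0.0512  0.1265] yawY -82.94 tilt [ 0. -0. -1.] t 22.15 q [-0.28  0.1   1.94  0.    1.1   1.17] F [-5.5  1.2 10.5] op 0.269
shift [-0.0006 -0.254   0.0004] roll -0.0042 rows 4.063714141243852
```

I press with about 12 N at station x = -0.174. Now the stroke, watching the force.

play_rows(increments="0 -0.008 0 0; 0 -0.02 0 0; 0 -0.035 0 0; 0 -0.05 0 0; 0 -0.065 0 0")

```text
time: 22.78
eef_pos: [0.5466, 0.0116, 0.1263]
tcp_rot: [0.998, 0.062, 0.003, 0.003]
contact_force: [0.8, -3.5, 6.3]
opening: 0.269
```

play_rows(increments="0 -0.015 0 0; 0 -0.03 0 0; 0 -0.045 0 0; 0 -0.06 0 0; 0 -0.075 0 0")

```text
time: 23.4
eef_pos: [0.5374, 0.0863, 0.1262]
tcp_rot: [0.998, 0.062, 0.003, 0.002]
contact_force: [-0.4, -3.6, 6.8]
opening: 0.27
```

```bash
python3 gs.py .075 0 .126
```

```text
station now [-0.0356 -0.0019] bristle z 0.0602
at [0.5374 0.0863 0.1262] yawY -82.89 tilt [ 0.006 -0.005 -1.   ] t 23.4 q [-0.02  0.08  1.97 -0.    1.09  1.42] F [-0.4 -3.6  6.8] op 0.27
shift [-0.0023 -0.1106 -0.0004] roll -0.0033 rows 1.7697943180364695
```

play_rows(increments="0 -0.015 0 0; 0 -0.03 0 0; 0 -0.045 0 0; -0.001 -0.06 0 0; -0.001 -0.075 0 0")

```text
time: 24.02
eef_pos: [0.5272, 0.1609, 0.1263]
tcp_rot: [0.998, 0.062, 0.003, 0.002]
contact_force: [-0.2, -4.0, 6.6]
opening: 0.267
```

play_rows(increments="0 -0.012 0 0; 0 -0.024 0 0; 0 -0.034 0 0; 0 -0.034 0 0")

```text
time: 24.52
eef_pos: [0.523, 0.1956, 0.1263]
tcp_rot: [0.998, 0.062, 0.003, 0.001]
contact_force: [-0.8, -1.4, 7.9]
opening: 0.27
```

```bash
python3 gs.py .075 0 .126
```

```text
station now [ 0.0746 -0.0014] bristle z 0.0603
at [0.523  0.1956 0.1263] yawY -82.87 tilt [ 0.006 -0.002 -1.   ] t 24.52 q [ 0.18  0.11  1.94 -0.    1.09  1.63] F [-0.8 -1.4  7.9] op 0.27
shift [-0.0014 -0.0004  0.0003] roll -0.0029 rows 0.024409118119434525
```

The stroke kept 7–8 N all the way to x = +0.075. I lift and go back to the ramekin.

play_rows(increments="0 0 -0.03 0; 0 0.02 -0.07 0; 0 0.08 -0.08 0; -0.02 0.14 -0.08 0; -0.04 0.2 -0.08 0")

```text
time: 25.15
eef_pos: [0.5054, -0.0079, 0.2033]
tcp_rot: [0.998, 0.062, 0.0, 0.0]
contact_force: [0.5, -1.1, -1.5]
opening: 0.27
```

```bash
python3 go.py .4095 -.216 .2 -82.7
```

```text
at [ 0.5054 -0.0079  0.2033] yawY -82.92 tilt [ 0.001 -0.    -1.   ] t 25.15 q [-0.22 -0.09  1.99 -0.    1.25  1.23] F [ 0.5 -1.1 -1.5] op 0.27
shift [-0.1208  0.1947  0.0033] roll -0.0039 rows 3.6666111715955605
```

play_rows(increments="-0.03 0.05 0 0; -0.06 0.1 0 0; -0.09 0.145 0 0; -0.12 0.19 0 -0.004; -0.12 0.195 0 -0.004")

```text
time: 25.78
eef_pos: [0.4091, -0.217, 0.2032]
tcp_rot: [0.998, 0.061, -0.0, 0.0]
contact_force: [-0.1, 1.5, -1.8]
opening: 0.269
```

play_rows(increments="0 0 0.02 0; 0 0 0.04 0; 0 0 0.04 0")

```text
time: 26.15
eef_pos: [0.4097, -0.2127, 0.1613]
tcp_rot: [0.998, 0.064, -0.002, -0.002]
contact_force: [-0.9, 0.1, -1.8]
opening: 0.269
```

```bash
python3 go.py .4095 -.216 .105 -82.7;  python3 - <<'E'
from meas import *
im,m=grab('wrist','w18')
mk=cm(im,(95,80,25),(112,255,220))
p=np.argwhere(mk)[:,::-1]; p=p[(p[:,0]>215)&(p[:,0]<355)&(p[:,1]<232)]
h=cv2.convexHull(p.astype(np.int32))[:,0]; h=h[h[:,1]<225]
Q=np.array([px(m,u,.05)[:2] for u in h])
A=np.c_[2*Q,np.ones(len(Q))]; s=np.linalg.lstsq(A,(Q**2).sum(1),rcond=None)[0]
print(s[:2],np.sqrt(s[2]+s[0]**2+s[1]**2))
E
```

```text
at [ 0.4097 -0.2127  0.1613] yawY -82.68 tilt [-0.003  0.003 -1.   ] t 26.15 q [-0.7  -0.15  2.12  0.    1.18  0.74] F [-0.9  0.1 -1.8] op 0.269
shift [-0.0005  0.0035  0.0563] roll 0.0003 rows 0.9031137011148067
[ 0.4084 -0.2159] 0.05485222113264304
```

View pics/w18.png

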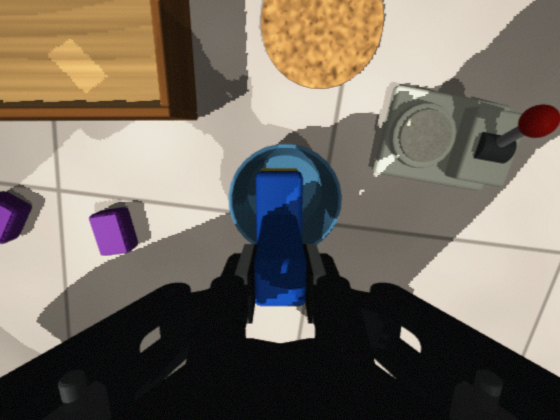

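play_rows(increments="0 0.002 0.015 0; 0 0.003 0.03 0; 0 0.003 0.045 0; 0 0.003 0.056 0; 0 0.003 0.056 0")

```text
time: 26.82
eef_pos: [0.4101, -0.2168, 0.1061]
tcp_rot: [0.998, 0.063, -0.001, -0.001]
contact_force: [0.1, -0.9, -1.7]
opening: 0.268
```

```bash
python3 go.py .4095 -.216 .075 -82.7
```

```text
at [ 0.4101 -0.2168  0.1061] yawY -82.74 tilt [-0.002  0.002 -1.   ] t 26.82 q [-0.71 -0.08  2.16  0.    1.06  0.74] F [ 0.1 -0.9 -1.7] op 0.268
shift [-0.0004 -0.0008  0.0311] roll -0.0007 rows 0.4980664561717429
```

play_rows(increments="0 -0.001 0.01 0; 0 -0.001 0.018 0; 0 -0.001 0.025 0; 0 -0.001 0.031 0; 0 -0.001 0.031 0")

```text
time: 27.45
eef_pos: [0.4104, -0.2161, 0.0759]
tcp_rot: [0.998, 0.063, -0.0, -0.0]
contact_force: [0.9, 0.3, -1.7]
opening: 0.267
```

play_rows(increments="0 0 0.002 0; 0 0 0.002 0; 0 0 0.002 0")

```text
time: 27.82
eef_pos: [0.4108, -0.2165, 0.0747]
tcp_rot: [0.998, 0.063, 0.0, 0.0]
contact_force: [-0.3, 0.3, -2.0]
opening: 0.268
```

play_rows(increments="0 0 -0.02 0; 0 0 -0.05 0; 0 0 -0.09 0; 0 0 -0.13 0; 0 0 -0.13 0")

```text
time: 28.45
eef_pos: [0.4128, -0.218, 0.2088]
tcp_rot: [0.998, 0.063, 0.003, 0.003]
contact_force: [0.2, 0.6, -2.1]
opening: 0.268
```

```bash
python3 go.py .5826 -.2295 .2 -19; python3 -c "
from h import *
grab('scene','s19')"
```

```text
at [ 0.4128 -0.218   0.2088] yawY -82.73 tilt [ 0.007 -0.006 -1.   ] t 28.45 q [-0.7  -0.2   2.07  0.    1.26  0.74] F [ 0.2  0.6 -2.1] op 0.268
shift [0.167  0.0328 0.0101] roll -1.1123 rows 5.956003314763998
```

View pics/s19.png

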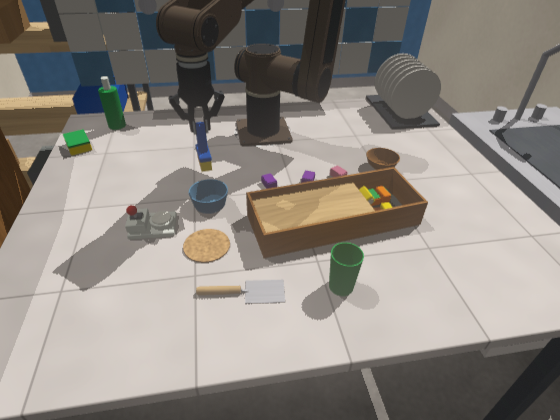

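Second dip done; the ramekin is upright at (209,195). Now to the mat, with the yaw left as it is.

```bash
python3 go.py .5825 -.2295 .15
```

```text
at [ 0.4115 -0.217   0.2061] yawY -82.73 tilt [ 0.003 -0.002 -1.   ] t 28.5 q [-0.7  -0.2   2.07  0.    1.26  0.74] F [ 0.3  0.6 -2.1] op 0.27
shift [0.1679 0.0339 0.0566] roll 0 rows 2.8863301486953454
```

play_rows(increments="0.05 0.01 0 0; 0.1 0.02 0 0; 0.14 0.028 0.01 0; 0.167 0.033 0.03 0; 0.167 0.033 0.05 0")

```text
time: 29.12
eef_pos: [0.5805, -0.2273, 0.151]
tcp_rot: [0.998, 0.064, -0.002, -0.001]
contact_force: [0.4, -0.5, -1.3]
opening: 0.27
```

```bash
python3 go.py .5825 -.2295 .085; python3 -c "
from h import *
grab('wrist','w20')"
```

```text
at [ 0.5805 -0.2273  0.151 ] yawY -82.67 tilt [-0.003  0.002 -1.   ] t 29.12 q [-0.54  0.22  1.75  0.    1.17  0.91] F [ 0.4 -0.5 -1.3] op 0.27
shift [0.0019 0.0026 0.0659] roll 0 rows 1.05646442481395
```

View pics/w20.png

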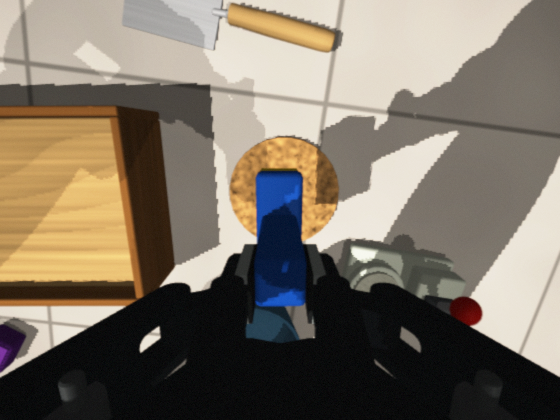

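play_rows(increments="0.001 0.002 0.02 0; 0.001 0.002 0.04 0; 0.001 0.002 0.055 0; 0.001 0.002 0.066 0; 0.001 0.002 0.066 0")

```text
time: 29.8
eef_pos: [0.5811, -0.2296, 0.0874]
tcp_rot: [0.998, 0.063, -0.001, -0.001]
contact_force: [-0.6, 0.5, -1.6]
opening: 0.267
```

play_rows(increments="0 0 0.005 0; 0 0 0.009 0; 0 0 0.012 0; 0 0 0.012 0")

```text
time: 30.3
eef_pos: [0.5817, -0.2298, 0.0763]
tcp_rot: [0.998, 0.063, -0.0, -0.0]
contact_force: [-0.1, -0.0, -0.9]
opening: 0.268
```

```bash
python3 go.py .5825 -.2295 .0725
```

```text
at [ 0.5817 -0.2298  0.0763] yawY -82.73 tilt [-0.  0. -1.] t 30.3 q [-0.54  0.31  1.8   0.    1.04  0.91] F [-0.1 -0.  -0.9] op 0.268
shift [ 0.0009 -0.0002  0.0038] roll 0 rows 0.06192841183354727
```

play_rows(increments="0 0 0.002 0; 0 0 0.004 0; 0 0 0.004 0")

```text
time: 30.68
eef_pos: [0.5819, -0.2299, 0.0726]
tcp_rot: [0.998, 0.063, 0.0, 0.0]
contact_force: [-0.0, -0.4, -0.4]
opening: 0.27
```

play_rows(increments="0 0 0.001 0; 0 0 0.001 0")

```text
time: 30.92
eef_pos: [0.582, -0.23, 0.0725]
tcp_rot: [0.998, 0.063, 0.0, 0.0]
contact_force: [-2.1, 1.5, 4.7]
opening: 0.27
```

The brush rests on the mat. I release, then lift slightly slowly.

play_rows(increments="0 0 0 0; 0 0 0 0; 0 0 0 0; 0 0 0 0; 0 0 0 0", gripper=0.0854)

```text
time: 31.55
eef_pos: [0.5818, -0.2299, 0.0714]
tcp_rot: [0.998, 0.063, -0.0, -0.0]
contact_force: [-0.8, 0.3, -0.9]
opening: 1.001
```

```bash
python3 go.py .5825 -.2295 .2; python3 -c "
from h import *
grab('wrist','w21');grab('scene','s21')
import cv2
im=cv2.imread('pics/s21.png');cv2.imwrite('pics/s21z.png',cv2.resize(im[110:310,90:300],None,fx=3.2,fy=3,interpolation=cv2.INTER_CUBIC)[:600])"
```

```text
at [ 0.5818 -0.2299  0.0714] yawY -82.73 tilt [-0.  0. -1.] t 31.55 q [-0.54  0.32  1.8   0.    1.03  0.91] F [-0.8  0.3 -0.9] op 1.001
shift [ 0.0007 -0.0003 -0.1286] roll 0 rows 2.056958363586968
```

View pics/w21.png

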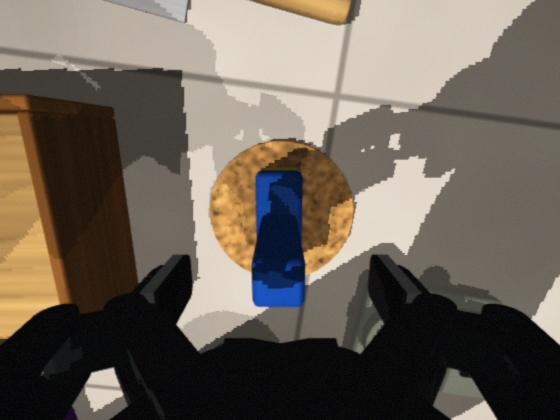

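View pics/s21z.png

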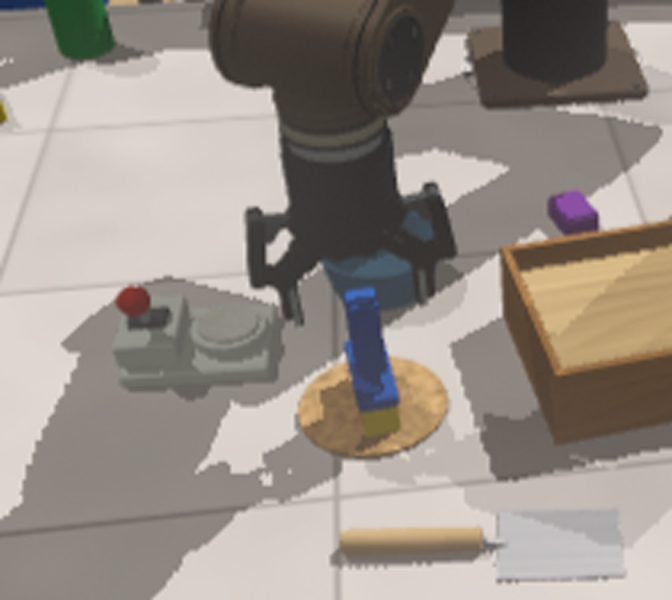

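The brush stands in the middle of the mat, with the fingers clear on both sides. I lift off, then go to the far side of the switch.

play_rows(increments="0 0 -0.02 0; 0 0 -0.06 0; 0 0 -0.11 0; 0 0 -0.15 0; 0 0 -0.15 0")

```text
time: 32.28
eef_pos: [0.5844, -0.2313, 0.2287]
tcp_rot: [0.998, 0.063, 0.005, 0.003]
contact_force: [-0.9, -0.2, 0.2]
opening: 1.001
```

```bash
python3 go.py .552 -.407 .16 -91; python3 -c "
from st import *
w,mw=grab('wrist','w22');t,m=grab('top','t22')
a=cc(cm(w,(0,130,60),(6,255,255)),100)
for c,s,_ in a: print('w',c,s)
"
```

```text
at [ 0.5844 -0.2313  0.2287] yawY -82.73 tilt [ 0.01  -0.006 -1.   ] t 32.27 q [-0.54  0.16  1.68  0.    1.29  0.91] F [-0.9 -0.2  0.2] op 1.001
shift [-0.055   0.1697  0.0694] roll 0.1443 rows 3.062122098076345
w [424.8519 276.9568] [416 269  16  18 162]
```

View pics/w22.png

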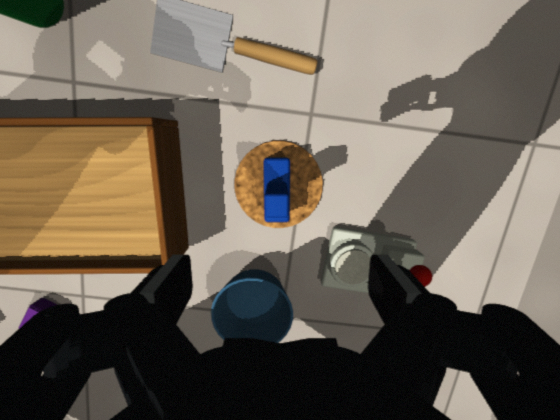

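play_rows(increments="-0.01 0.05 0 0.04; -0.03 0.1 0 0.08; -0.05 0.15 0.01 0.12; -0.055 0.17 0.04 0.144; -0.055 0.17 0.07 0.144", gripper=0)

```text
time: 33.0
eef_pos: [0.547, -0.4068, 0.1483]
tcp_rot: [1.0, -0.01, -0.001, -0.001]
contact_force: [0.1, 0.2, -0.2]
opening: 0.001
```

```bash
python3 go.py .547 -.4065 .07 -91
```

```text
at [ 0.547  -0.4068  0.1483] yawY -91.16 tilt [-0.002  0.002 -1.   ] t 33.0 q [-0.79  0.35  1.6  -0.    1.19  0.8 ] F [ 0.1  0.2 -0.2] op 0.001
shift [ 0.0002 -0.0001  0.0783] roll -0.0028 rows 1.2534258453810492
```

play_rows(increments="0 0 0.03 0; 0 0 0.06 0; 0 0 0.078 0; 0 0 0.078 0")

```text
time: 33.5
eef_pos: [0.5473, -0.404, 0.0705]
tcp_rot: [1.0, -0.009, -0.002, -0.002]
contact_force: [-0.4, -0.2, -0.0]
opening: 0.002
```

play_rows(increments="-0.015 0 0 0; -0.03 0 0 0; -0.042 0 0 0; -0.054 0 0 0; -0.065 0 0 0")

```text
time: 34.12
eef_pos: [0.4829, -0.4044, 0.0739]
tcp_rot: [1.0, -0.009, 0.0, 0.0]
contact_force: [-0.5, 0.9, -0.2]
opening: -0.002
```

play_rows(increments="-0.007 0 0 0; -0.013 0 0 0; -0.015 0 0 0")

```text
time: 34.5
eef_pos: [0.4685, -0.4041, 0.0735]
tcp_rot: [1.0, -0.009, 0.0, -0.0]
contact_force: [-0.2, 0.7, -0.2]
opening: -0.0
```

```bash
python3 go.py .547 -.4065 .07 -91; python3 -c "
from h import *
grab('wrist','w23')"
```

```text
at [ 0.4685 -0.4041  0.0735] yawY -90.99 tilt [ 0.  0. -1.] t 34.5 q [-0.88  0.3   1.81  0.    1.03  0.71] F [-0.2  0.7 -0.2] op -0.0
shift [0.0785 0.001  0.0035] roll 0.0001 rows 1.2572804221734184
```

View pics/w23.png

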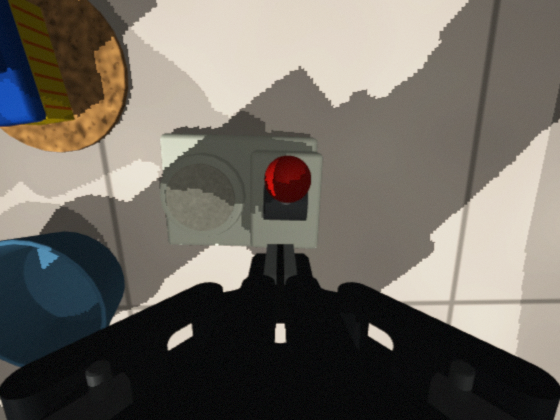

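```bash
python3 -c "
from meas import *
w,m=grab('wrist','w24');t,mt=grab('top','t24')
a=cc(cm(w,(0,130,60),(6,255,255)),100);b=cc(cm(t,(0,130,40),(6,255,255)),8)
for c,s,_ in a: print('w',c,s,px(m,c,.086))
for c,s,_ in b: print('t',c,s,px(mt,c,.086))
cv2.imwrite('pics/t24z.png',cv2.resize(cv2.imread('pics/t24.png')[160:290,325:455],None,fx=4.5,fy=4.5,interpolation=cv2.INTER_CUBIC))"
```

```text
w [286.792  176.8022] [ 265  156   46   44 1471] [ 0.5097 -0.4075  0.086 ]
t [439.8986 217.1304] [436 213   9   9  69] [ 0.5086 -0.4055  0.086 ]
```

View pics/t24z.png

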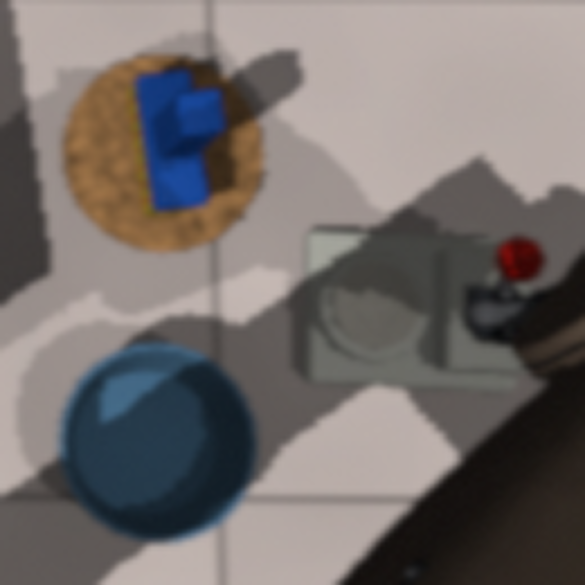

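The lever is still on (ball at x 0.509) although the fingers ended at x 0.4685, so they passed over the ball. I go back round and push lower down.

play_rows(increments="0 0 -0.04 0; 0.02 0 -0.07 0; 0.06 0 -0.07 0; 0.08 0 -0.05 0; 0.08 0 -0.02 0")

```text
time: 35.28
eef_pos: [0.5514, -0.406, 0.0945]
tcp_rot: [1.0, -0.008, 0.002, 0.001]
contact_force: [-0.4, 0.1, -0.5]
opening: 0.002
```

```bash
python3 go.py .549 -.4075 .052 -91; python3 -c "
from h import *
grab('scene','s25')
import cv2
im=cv2.imread('pics/s25.png');cv2.imwrite('pics/s25z.png',cv2.resize(im[160:270,90:250],None,fx=5,fy=5,interpolation=cv2.INTER_CUBIC))"
```

```text
at [ 0.5514 -0.406   0.0945] yawY -90.88 tilt [ 0.003 -0.003 -1.   ] t 35.27 q [-0.78  0.4   1.63  0.    1.1   0.8 ] F [-0.4  0.1 -0.5] op 0.002
shift [-0.0025  0.0014  0.0425] roll 0.0021 rows 0.6821361723928467
```

View pics/s25z.png

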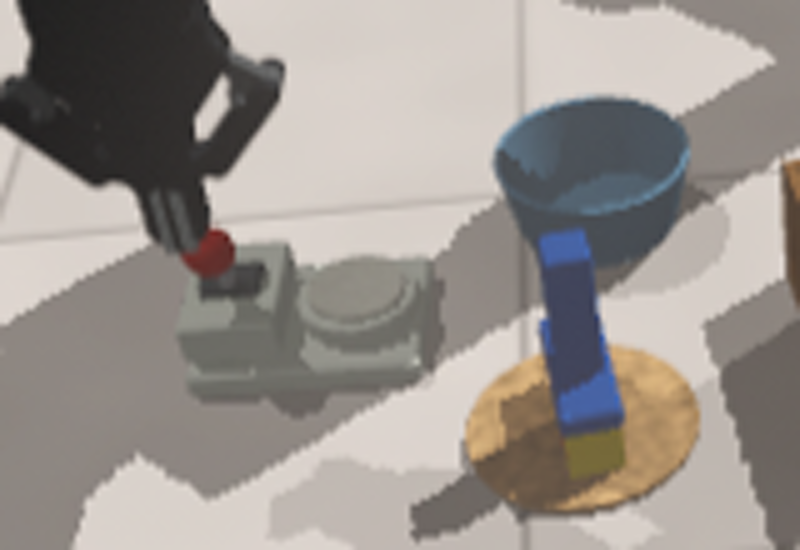

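Run:
```python
from meas import *
m=ctrl.camera_model('scene')
for P in((.5514,-.406,.0945),(.509,-.407,.082),(.509,-.407,.07),(.509,-.407,.06)): print(P,(proj(m,P)-[90,160])*5)
im=cv2.cvtColor(cv2.imread('pics/s25.png'),cv2.COLOR_BGR2RGB)
for c,s,_ in cc(cm(im,(0,130,40),(6,255,255)),8): print(c,s,(c-[90,160])*5)
```

```text
(0.5514, -0.406, 0.0945) [197.25   287.7879]
(0.509, -0.407, 0.082) [210.8831 252.1739]
(0.509, -0.407, 0.07) [216.1122 270.1665]
(0.509, -0.407, 0.06) [220.4082 284.9484]
[132.04 210.1 ] [127 206  10   9  50] [210.2 250.5]
```

```bash
python3 go.py .549 -.4075 .052 -91; python3 -c "
from h import *
grab('scene','s26')
import cv2
im=cv2.imread('pics/s26.png');cv2.imwrite('pics/s26z.png',cv2.resize(im[160:270,90:250],None,fx=5,fy=5,interpolation=cv2.INTER_CUBIC))"
```

```text
at [ 0.5479 -0.4034  0.088 ] yawY -90.92 tilt [-0.004  0.005 -1.   ] t 35.33 q [-0.78  0.41  1.64  0.    1.1   0.8 ] F [-1.2  0.9 -3.3] op -0.001
shift [0.0013 0.0042 0.036 ] roll 0.0014 rows 0.5802979265164585
```

View pics/s26z.png

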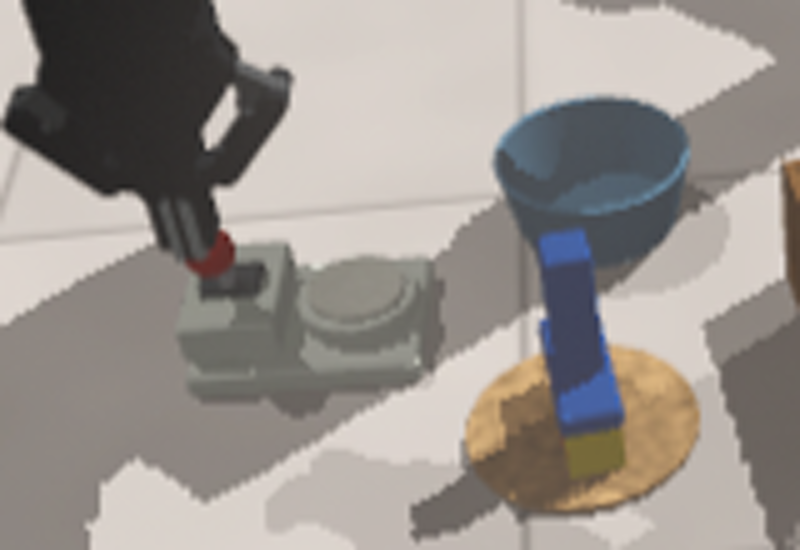

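The fingertips appear 15–20 mm above the reported TCP, so the earlier push only grazed the ball's top. I use TCP z ≈ 0.050.

play_rows(increments="0.001 0.004 0.015 0; 0.001 0.004 0.03 0; 0.001 0.004 0.038 0; 0.001 0.004 0.038 0")

```text
time: 35.88
eef_pos: [0.5491, -0.4091, 0.0546]
tcp_rot: [1.0, -0.009, -0.001, -0.001]
contact_force: [-0.2, 0.0, 0.4]
opening: 0.0
```

play_rows(increments="-0.01 0 0 0; -0.02 0 0 0; -0.03 0 0 0; -0.035 0 0 0; -0.035 0 0 0")

```text
time: 36.5
eef_pos: [0.5154, -0.4099, 0.0579]
tcp_rot: [1.0, -0.009, 0.002, 0.002]
contact_force: [1.1, 0.4, 1.3]
opening: -0.002
```

```bash
python3 go.py .47 -.4075 .05 -91; python3 -c "
from meas import *
w,m=grab('wrist','w27')
for c,s,_ in cc(cm(w,(0,130,60),(6,255,255)),100): print('w',c,s,px(m,c,.084))
"
```

```text
at [ 0.5154 -0.4099  0.0579] yawY -91.01 tilt [ 0.003 -0.003 -1.   ] t 36.5 q [-0.83  0.4   1.72  0.    1.02  0.76] F [1.1 0.4 1.3] op -0.002
shift [-0.0455 -0.0016  0.0077] roll -0.0002 rows 0.7389923914836498
```

View pics/w27.png

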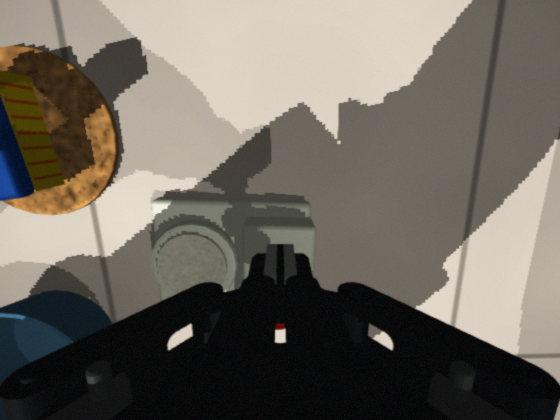

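The ball is now behind the fingers, so it is being pushed properly. I continue.

play_rows(increments="-0.01 0 0.003 0; -0.02 0 0.004 0; -0.028 0 0.004 0; -0.034 0 0.004 0; -0.034 0 0.004 0")

```text
time: 37.17
eef_pos: [0.4849, -0.4078, 0.0505]
tcp_rot: [1.0, -0.01, 0.006, 0.001]
contact_force: [17.1, -1.0, -8.5]
opening: -0.003
```

```bash
python3 -c "
from meas import *
w,m=grab('top','t28')
for c,s,_ in cc(cm(w,(0,130,40),(6,255,255)),8): print(c,s,px(m,c,.084))
grab('scene','s28')
im=cv2.imread('pics/s28.png');cv2.imwrite('pics/s28z.png',cv2.resize(im[160:270,90:250],None,fx=5,fy=5,interpolation=cv2.INTER_CUBIC))
"
```

```text
[439.3  237.42] [436 233   9   9  50] [ 0.4593 -0.4027  0.084 ]
```

View pics/s28z.png

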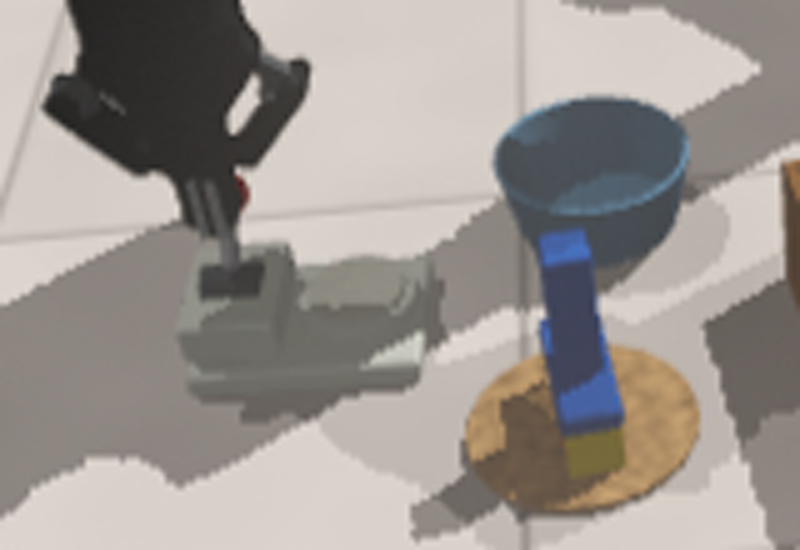

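The ball is at its off stop (17 N push, beyond its starting pixel). I back off and lift away.

play_rows(increments="0.02 0 0 0; 0.04 0 -0.01 0; 0.05 0 -0.06 0; 0.05 0 -0.12 0; 0.05 0 -0.16 0")

```text
time: 37.9
eef_pos: [0.5302, -0.4097, 0.2143]
tcp_rot: [1.0, -0.009, 0.0, 0.001]
contact_force: [0.6, -0.4, -0.3]
opening: -0.001
```

play_rows(increments="-0.05 0.05 -0.02 0; -0.1 0.1 -0.02 0; -0.14 0.14 -0.02 0; -0.14 0.14 -0.02 0")

```text
time: 38.4
eef_pos: [0.3842, -0.5488, 0.2305]
tcp_rot: [1.0, -0.011, -0.001, -0.001]
contact_force: [0.3, -0.3, -0.7]
opening: 0.001
```

```bash
python3 go.py .47 -.4075 .05; python3 -c "
from meas import *
w,m=grab('top','t29')
for c,s,_ in cc(cm(w,(0,130,40),(6,255,255)),8): print(c,s,px(m,c,.084))
grab('scene','s29')
im=cv2.imread('pics/s29.png');cv2.imwrite('pics/s29z.png',cv2.resize(im[140:310,100:440],None,fx=2.3,fy=2.3,interpolation=cv2.INTER_CUBIC))
"
```

```text
at [ 0.3842 -0.5488  0.2305] yawY -91.27 tilt [-0.002  0.001 -1.   ] t 38.4 q [-1.11  0.26  1.56 -0.    1.32  0.48] F [ 0.3 -0.3 -0.7] op 0.001
shift [ 0.0831 -0.1429  0.1805] roll 0 rows 3.9164392705532167
[440.4658 236.6027] [436 232  10  10  73] [ 0.4613 -0.4056  0.084 ]
```

View pics/t29.png

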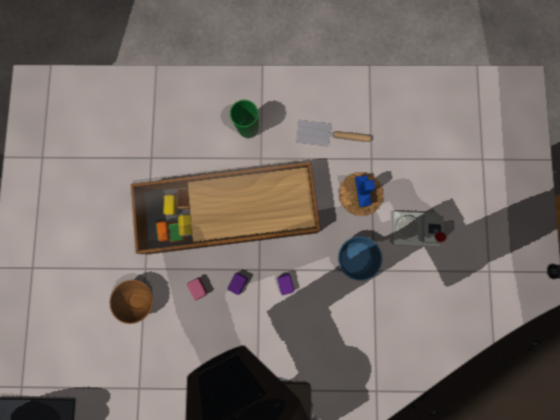

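View pics/s29z.png

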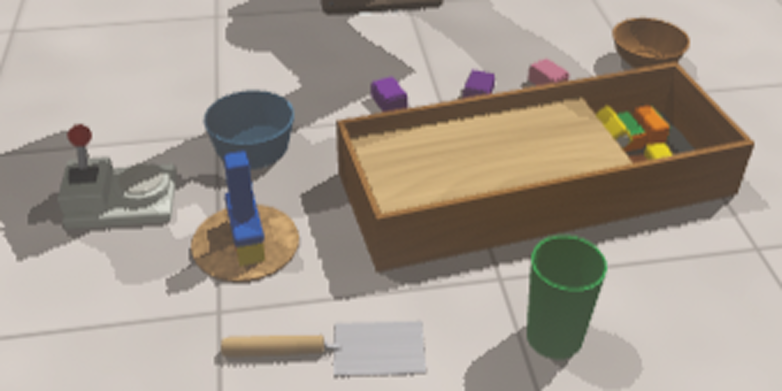

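```bash
python3 -c "
import cv2
a=cv2.resize(cv2.imread('pics/t29.png')[165:225,335:395],None,fx=6,fy=6,interpolation=cv2.INTER_CUBIC)
b=cv2.resize(cv2.imread('pics/s29.png')[200:270,170:240],None,fx=6,fy=6,interpolation=cv2.INTER_CUBIC)
import numpy as np
c=np.zeros((420,800,3),np.uint8);c[:360,:360]=a;c[:,370:790]=b;cv2.imwrite('pics/c29.png',c)"
```

```text
(no output)
```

View pics/c29.png

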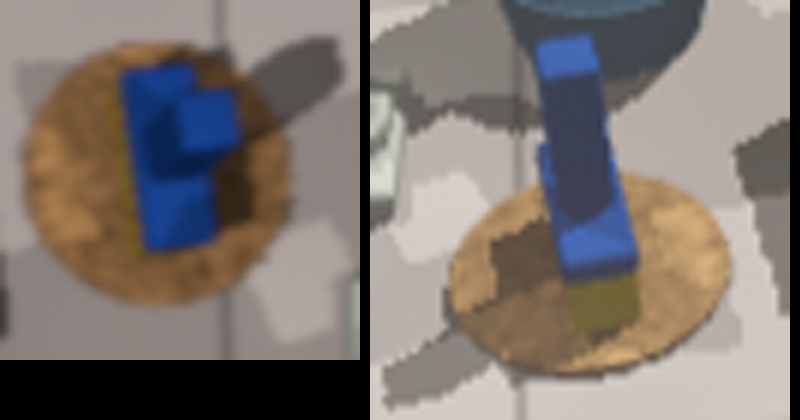

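Run:
```python
from meas import *
mt=ctrl.camera_model('top');ms=ctrl.camera_model('scene')
T=lambda u,v:(335+u/6,165+v/6); S=lambda u,v:(170+(u-370)/6,200+v/6)
print('top of handle',px(mt,T(210,121),.124),tri(ray(mt,T(210,121)),ray(ms,S(569,57))))
cs=[(122,72),(192,66),(217,240),(148,250)]
P=np.array([px(mt,T(*c),.048) for c in cs]);print('back',P.mean(0))
print('mat',px(mt,T(158,173),.006))
# predicted upright handle edges in scene
c=P.mean(0)
for z in(.006,.048,.124): q=proj(ms,[c[0],c[1],z]); print(z,(q-[170,200])*6+[370,0])
```

```text
top of handle [ 0.5794 -0.2292  0.124 ] (array([ 0.58  , -0.2284,  0.1216]), np.float64(0.0026873683452727686))
back [ 0.5793 -0.228   0.048 ]
mat [ 0.5796 -0.231   0.006 ]
0.006 [594.7879 261.1643]
0.048 [584.9617 189.9994]
0.124 [565.7324  50.7335]
```

The handle top and back centre agree within about 1 mm, so the brush is upright, and it stands about 3 mm from the mat's centre. I hand in.

```bash
python3 -c "
from plant import ctrl
print(ctrl.sign_off())"
```

```text
the job is handed in; nothing more can be done
None
```

I did all the steps in the order asked and handed the job in at about 38.5 s; the sign-off reports no verdict.

**What I did**
1. **Light on:** it took two pushes on the switch, because the first moved it only to roughly 0.75 rad.
2. **Sweep:** all five scraps were present. Two brush lanes put them all in the tray.
3. **Dips:** on the first dip the bristles touched the ramekin's floor. The second stopped about 3 mm above it by the same height reading, without touching.
4. **Scrub:** the pressed stroke ran from about x = -0.17 to +0.075 m along the board's middle. The wrist force read about 12 N at the start and 6–8 N after that.
5. **Brush and light off:** I stood the brush on its mat, let go, and then switched the light off.

**Last checks, from the pictures**
- **Scraps:** all five were in the tray after the sweep, the nearest at about x = 0.11 m. They looked unmoved in the last pictures.
- **Brush:** it stands upright, with the handle top within about 1 mm of being above its base. Its centre is about 3 mm from the mat's.
- **Switch:** it is slightly past the point where it first stood off.
- **Other things:** the ramekin is upright. The tumbler, bowl, scraper and look-alikes appear not to have moved.
- **Arm:** it is clear of everything.

**What disagreed**
- **First switch-off pass:** it slid over the lever without moving it. The shut fingertips appeared 15–20 mm higher than the reported tool point, so I pushed again lower down, ending with about 17 N at the stop.
- **Camera views:** measured positions differed by a few millimetres between cameras.

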